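Take the transit clip off the cutterhead lift rod and set the lift to float

ROBOT

A 6-joint arm with a two-finger parallel gripper is mounted at the origin on the work surface. World frame = base frame: x ahead of the robot, y to its left, z up, the work surface at z = 0. Lengths are in m, angles in rad, forces in N, time in s.
With the tool pointing down it reaches from about 0.25 to 0.725 m from the base axis. Payload 4 kg.
Tool frame: the origin (TCP) lies at the centre of the arm's flange, where the gripper is bolted on; the fingertips stand 173 mm ahead of it and the grasp point (between the pads) lies 155 mm ahead of it; x points along the fingers, z is the direction in which the jaws open and shut, and the axes are right-handed (so a half turn about x gives the same grasp; the last joint's range is limited). The gripper opens to 85 mm and grips with 20 to 120 N. Pads are 22 mm wide; open, the fingers measure 114 mm over their backs; the gripper's body (76 mm by 85 mm) begins 54 mm behind the grasp point. The pads swing forward as they close: fully open they stand 13 mm farther back than shut.
Start: joints at [1.127, 0.241, 0.005, 1.335, 0, 1.571], TCP at [0.215, 0.452, 0.405] pointing down, gripper open.
Joint ranges: [-2.72, 2.72], [-1.05, 1.87], [-1.09, 1.28], [-1.99, 2.15], [-1.42, 1.44], [-3.14, 3.14]. Speed limits (rad/s): [2.79, 2.79, 3.14, 3.14, 3.14, 3.14].

INTERFACE

Orientations are given as a unit quaternion [x, y, z, w].
In Python, from workcell import bot gives the robot as it stands.
- The arm moves only by the tool arm_command, never from a script. Its argument "moves" is one flat list of numbers, 7 for each row, row after row: the shift along the tool's x, y, z in m, then the turn, a rotation vector about the tool's x, y, z in rad, then the closure, from -1 (fully open) to 1 (shut). A call has 1 to 20 rows; each row shifts and turns the pose as measured when the row begins, along the tool's axes as they then stand; what a row does not reach is not made up. A row lasts 1/12 s, in which the tool goes at most 41.7 mm and 7.16 degrees, less where a joint would pass 70% of its speed; a pose out of reach is approached as far as the arm can. A call with a gripper value outside its range is refused whole. The fingers move at their own pace and stop on an object; the grip force is fixed at half the most. Time passes only in rows, so rows that do not move let the fingers close. It gives the time, the measured TCP pose, the force and the opening at its end, in the units of the state.
- bot.get_obs(): the state, without advancing time (a new reading comes with each control period).
- bot.camera(name): name is "scene" or "top"; returns the picture (384x512x3 uint8, red, green, blue); there is no depth.
- bot.get_calibration(name): a dict with "mtx" (3x3 intrinsics, pixels), "world_from_camera" (4x4, takes a point from camera to world coordinates). Camera axes: x right, y up, looking along -z (the intrinsics and any distortion apply to the point x, -y, -z); pixel columns grow to the right and rows downward; lengths in m; the calibration is good to about 2 mm. A picture is of the moment at which its call begins. get_calibration takes no time and is no camera call.
- bot.job_done(): hands the job in, once; it reports no verdict.
The state is a dict: "clock": time; "joint_pos": joint angles; "joint_vel": joint speeds; "tau": joint torques, N m; "eef_pos": TCP position; "tool_rot": TCP orientation; "ft_force": force on the tool from outside, world axes, zero at the start; "ft_torque": the same for the moment, N m; "grip_width": finger opening in m.
Only numpy, scipy, OpenCV 4.12 (cv2) and the standard library are available. Lean on these libraries where they do the work, as an engineer would, in place of code of your own. Each camera call takes 0.05 s, during which the arm holds its last target.

TASK

Ready the cutterhead lift for cutting: slide the brass wedge gently along the top of the steel rod, under the orange spring clip, and keep it down on the rod until the wedge alone has spread the clip and it snaps up onto the full-thickness part of the blade; stop there, without crushing the clip. Carry wedge and clip to the wooden parts tray and lay both in it, then push the black-knobbed lift lever away from the robot, past its stiff detent, so that it stays in the float notch at the green end. Leave the other things on the bench where they are.

Things in the scene. Friction and masses are not known exactly. Their poses are not given: they have to be found in the camera images.
- bearing: Green block fixed to the bench, 60 x 56 mm, top 83 mm up, on a 90 x 100 x 12 mm foot, a level steel rod sticking out of its front roughly towards the robot. Origin: under the foot's middle, on the bench; z up; rod along its -x. Rod 18 mm in diameter, axis 75 mm up, from the block's front (x = -30 mm) to x = -89 mm, where a head begins.
- rod_tip (a point): Centre of the end face of the rod's head, 75 mm above the bench, 97 mm in front of the block's origin. Head: 21 mm in diameter, 8 mm long. Its top, 85.5 mm above the bench, stands 1.5 mm over the rod and 2.5 mm over the block, so a level wedge resting on the head slides on over rod and block without touching them.
- clip: Orange spring clip on the rod near its head: bridge plate 16 mm along the rod, 30 mm across, 4 mm thick, with two sprung jaws, 31 mm over their outsides, gripping the rod and hooking under it. Origin on the rod's axis while seated; x along the rod to the block, z up. Bridge underside 15 mm above the origin: a gap 4.5 mm high over the head's level, 12 mm wide. 54 g.
- clip_lip (a point): Front edge of the clip's bridge, 12.5 mm from the clip's origin along its -x, 16 mm up, where a lip bent up about 2.5 mm leads a wedge in. Behind the clip a dark clamp collar 5 mm thick is fixed to the rod, at a place not told, 0 to 30 mm off: a wedge pushed in slides the clip back to the collar and only then lifts it, at roughly 3 to 15 N along the rod.
- rod_seat (a point): On the rod's axis, 72 mm before the block's origin, by the clip's first place. Lifted 10 to 12 mm, the clip snaps off, its middle then some 40 mm from the wedge's origin; its jaws close below the blade, so it hangs on the blade and can be carried off. Some 8 mm further in, handle and ferrule would crush it on the collar's ears, which stand 25 mm over the axis, 16 mm apart: stop when it resists.
- wedge: Wedge tool lying on the bench: dark wooden handle 40 mm long, 16 wide, 44 high, with a brass ferrule 16 wide, 36 high on its front (to x = 26 mm) and a brass blade 10 mm wide. Origin: underside, middle of the handle; x to the tip, z up. Underside one flat face (the last 4 mm at the tip rise 0.8 mm). Blade 15 mm thick to x = 48 mm, then an even taper to the tip. About 120 g.
- wedge_tip (a point): Tip of the wedge, 98 mm from its origin, level with the underside; the blade's top is 2.2 mm above the underside here.
- lever (a joint): Lift lever angle, rad: leans 0.5 rad to the box's -x side (to the robot) at 0, grows as it is pushed to +x, stays where left. From about 0.58 to 0.86 it rides over a stiff sprung detent that takes about 7 N at the knob, then drops into the float notch, 0.87 to the end stop at 0.95.
- tray: Open wooden parts tray fixed to the bench, outside 170 mm (its x) by 150 mm (its y), 22 mm high, walls and floor 6 mm thick, grey felt on the floor. Origin: centre of its underside, on the bench.
- lift: Grey lift control box fixed to the bench, 110 mm (its x) by 70 mm, 50 mm high, with two dark cheek plates up to 70 mm; origin: centre of its underside; the lever swings in its x-z plane towards +x. The lever's pivot is 45 mm above the origin; the yellow marks are at the near end, the green (float) marks at the far end.
- knob (a point): Centre of the lever's black ball knob, 26 mm in diameter, 108 mm from the pivot; the stem below it is 10 mm in diameter.
- disc_gauge: Bystander: smoked acrylic disc gauge 110 mm in diameter, lying flat; origin under its centre.
- cone: Bystander: chrome centring cone 52 mm in diameter, 55 mm high; origin under its centre.
- stylus_jar: Bystander: amber glass jar 40 mm in diameter, 50 mm high; origin under its centre.
- brush: Bystander: record brush 100 x 35 x 33 mm; origin under its centre.
- puck: Bystander: brass record weight 72 mm in diameter, 40 mm high; origin under its centre.
There are look-alikes about, which are no part of the job. Of the things shaped like the tray, the wooden one is meant.

How it is judged:
On the way, in this order (a step that is already met when the one before it is completed fails the run):
1. the wedge, lying on the rod (its underside within 4 mm of the rod head's top), spreads the clip off the rod: the clip rests on the blade at least 11.5 mm above its seat (contact force between wedge and clip above 0.1 N and z of clip in the frame of bearing above 0.0865 m and z of wedge in the frame of bearing below 0.0895 m), for 0.1 s.
2. clip and wedge lie in the tray, let go (x of clip in the frame of tray between -0.085 and 0.085 m and y of clip in the frame of tray between -0.075 and 0.075 m and z of clip in the frame of tray between -0.01 and 0.045 m and x of wedge in the frame of tray between -0.085 and 0.085 m and y of wedge in the frame of tray between -0.075 and 0.075 m and z of wedge in the frame of tray between -0.01 and 0.04 m and contact force between the fingers and wedge below 0.1 N and contact force between the fingers and clip below 0.1 N), for 0.2 s.
3. the lift lever is in its float notch (value of joint lever above 0.86 rad), for 0.2 s.
At the end, for the whole second after the job is handed in: Clip and wedge both rest in the tray (their origins within its outline, the clip's less than 45 mm and the wedge's less than 40 mm above the bench), at rest and let go, and the lift lever stays in the float notch (beyond 0.86 rad) (x of clip in the frame of tray between -0.085 and 0.085 m and y of clip in the frame of tray between -0.075 and 0.075 m and z of clip in the frame of tray between -0.01 and 0.045 m and x of wedge in the frame of tray between -0.085 and 0.085 m and y of wedge in the frame of tray between -0.075 and 0.075 m and z of wedge in the frame of tray between -0.01 and 0.04 m and linear speed of each of clip, wedge below 0.03 m/s and value of joint lever above 0.86 rad); the robot touches nothing.
It fails at once if the wedge is jammed against the rod or block with more than 50 N (contact force between wedge and bearing above 50 N).
It fails at once if the clip is crushed by the wedge or its handle with more than 45 N (contact force between wedge and clip above 45 N).
It fails at once if a bystander is pushed more than 20 mm away (distance of any of disc_gauge, cone, stylus_jar, brush, puck from where it was at the start of the episode above 0.02 m).
It also fails if it takes over 72 s, if anything falls off the work surface, if the arm or the gripper's body presses on something with over 40 N, if the wrist force passes 120 N, or if a joint passes its speed limit or range.

## Working session

There is one attempt and no reset: what is moved stays moved. The work goes in short steps, Python scripts to look and compute and a tool call to move; the robot and the scene stay as the last step left them, time stands still between calls to the robot, and variables do not carry over. Pictures are saved under pics/ and viewed, and the job is handed in when it is done.

Besides the shell and the picture viewer there is one more tool, called after "Emit:" by a JSON object that holds its "api" and its "payload". arm_command: Moves the arm, as the interface text tells. Its arguments: {"type":"object","properties":{"moves":{"type":"array"}},"required":["moves"]}

```bash
mkdir -p pics; ls
python3 - <<'E'
from workcell import bot
import cv2,numpy as np
o=bot.get_obs()
for k,v in o.items(): print(k,np.round(v,4))
for n in("scene","top"):
    im=bot.camera(n); cv2.imwrite(f"pics/{n}0.png",im[:,:,::-1])
    c=bot.get_calibration(n); print(n,{k:np.round(v,4) if not isinstance(v,str) else v for k,v in c.items()})
E
```

```text
pics
clock 0.0
joint_pos [1.127  0.2414 0.0037 1.3352 0.     1.5708]
joint_vel [-0.0008 -0.     -0.0019 -0.0011 -0.0002 -0.0015]
tau [-8.00000e-04 -3.72321e+01  2.52406e+01  1.70000e-02 -1.00000e-04
 -0.00000e+00]
eef_pos [0.2146 0.4513 0.4038]
tool_rot [-0.3781  0.5984  0.3773  0.5972]
ft_force [ 0.1948  0.3585 -0.0468]
ft_torque [ 0.0237 -0.0368  0.0036]
grip_width 0.0855
scene {'mtx': array([[457.4764,   0.    , 257.6182],
       [  0.    , 457.4764, 196.2702],
       [  0.    ,   0.    ,   1.    ]]), 'world_from_camera': array([[ 0.7591, -0.4807,  0.4391,  1.154 ],
       [ 0.6508,  0.5441, -0.5295, -0.7856],
       [ 0.0156,  0.6877,  0.7258,  1.1464],
       [ 0.    ,  0.    ,  0.    ,  1.    ]])}
top {'mtx': array([[388.273 ,   0.    , 251.5502],
       [  0.    , 388.273 , 190.2688],
       [  0.    ,   0.    ,   1.    ]]), 'world_from_camera': array([[ 0.0057,  0.987 , -0.1604,  0.362 ],
       [-1.    ,  0.0067,  0.0058, -0.029 ],
       [ 0.0068,  0.1604,  0.987 ,  1.231 ],
       [ 0.    ,  0.    ,  0.    ,  1.    ]])}
```

Run:
```python
import cv2
for n in("scene","top"):
    im=cv2.imread(f"pics/{n}0.png"); cv2.imwrite(f"pics/{n}0b.png",cv2.resize(im,(800,600),interpolation=cv2.INTER_CUBIC))
```

```text
(no output)
```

View pics/scene0b.png

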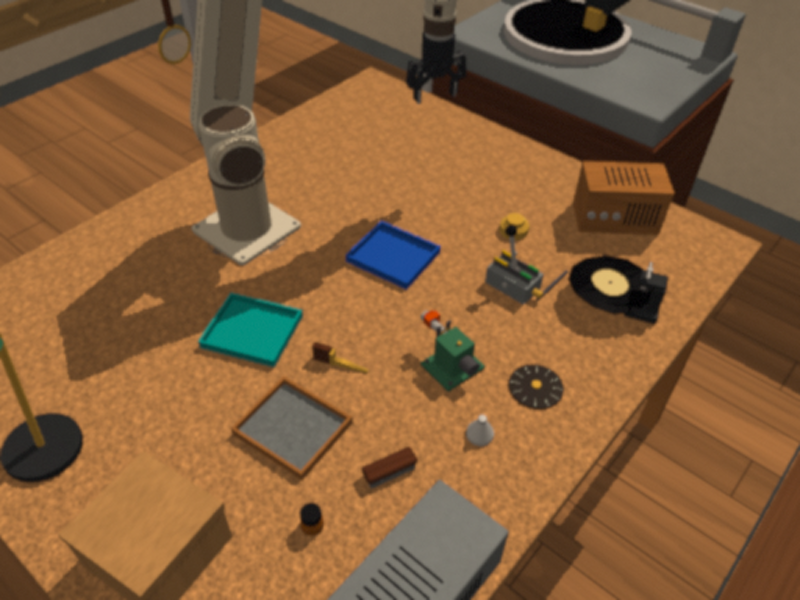

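View pics/top0b.png

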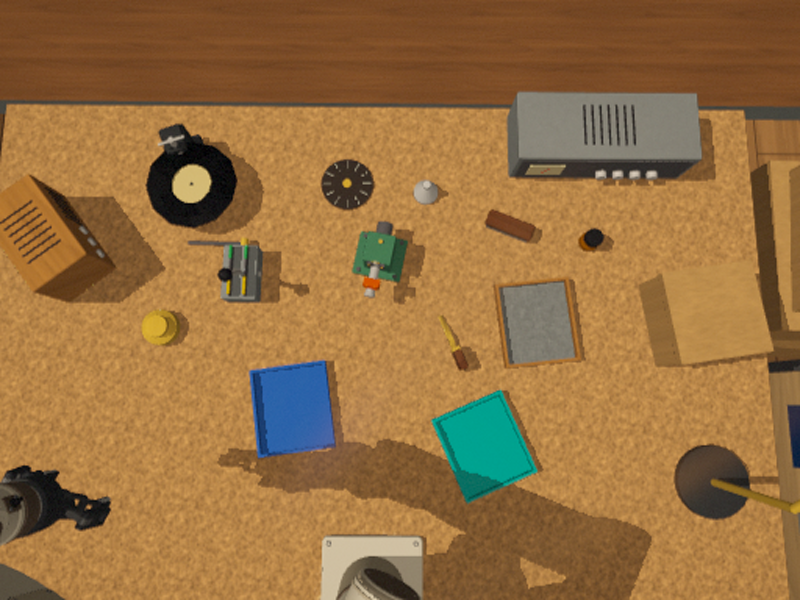

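The top view (800x600) shows the wedge at (455,343), the bearing at (378,258) with the clip at (371,284), the wooden tray at (538,322) and the lift at (240,270). The knob is at (225,274). I'll crop these for measuring.

```bash
cat > h.py <<'E'
from workcell import bot
import cv2,numpy as np
from scipy.spatial.transform import Rotation as R
C={n:bot.get_calibration(n) for n in("scene","top")}
def ray(n,u,v):
    K=np.array(C[n]["mtx"]);T=np.array(C[n]["world_from_camera"])
    d=np.linalg.inv(K)@[u,v,1.]; d=T[:3,:3]@[d[0],-d[1],-d[2]]
    return T[:3,3],d/np.linalg.norm(d)
def onz(n,u,v,z):
    o,d=ray(n,u,v); return o+d*(z-o[2])/d[2]
def tri(p,q):  # p scene px, q top px
    a,d=ray("scene",*p);b,e=ray("top",*q)
    A=np.array([d,-e]).T; s,*_=np.linalg.lstsq(A,b-a,rcond=None)
    x,y=a+d*s[0],b+e*s[1]; return (x+y)/2,np.linalg.norm(x-y)
def px(n,P):
    K=np.array(C[n]["mtx"]);T=np.linalg.inv(C[n]["world_from_camera"])
    c=T[:3,:3]@P+T[:3,3]; c=K@[c[0],-c[1],-c[2]]; return c[:2]/c[2]
def crop(src,out,x0,y0,w,h,s):
    im=cv2.imread(src) if isinstance(src,str) else src
    c=cv2.resize(im[y0:y0+h,x0:x0+w],None,fx=s,fy=s,interpolation=cv2.INTER_CUBIC)
    for i in range(0,w,10): cv2.putText(c,str(x0+i),(i*s,8),0,.3,(255,255,255)); cv2.line(c,(i*s,10),(i*s,14),(255,255,255))
    for i in range(0,h,10): cv2.putText(c,str(y0+i),(0,i*s+4),0,.3,(255,255,255))
    cv2.imwrite(out,c)
E
python3 - <<'E'
from h import *
crop("pics/top0.png","pics/ct1.png",215,130,100,75,8)   # bearing+wedge
crop("pics/scene0.png","pics/cs1.png",190,190,130,80,6)
crop("pics/top0.png","pics/ct2.png",115,140,80,60,8)
crop("pics/scene0.png","pics/cs2.png",295,130,80,70,8)
E
```

```text
(no output)
```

View pics/ct1.png

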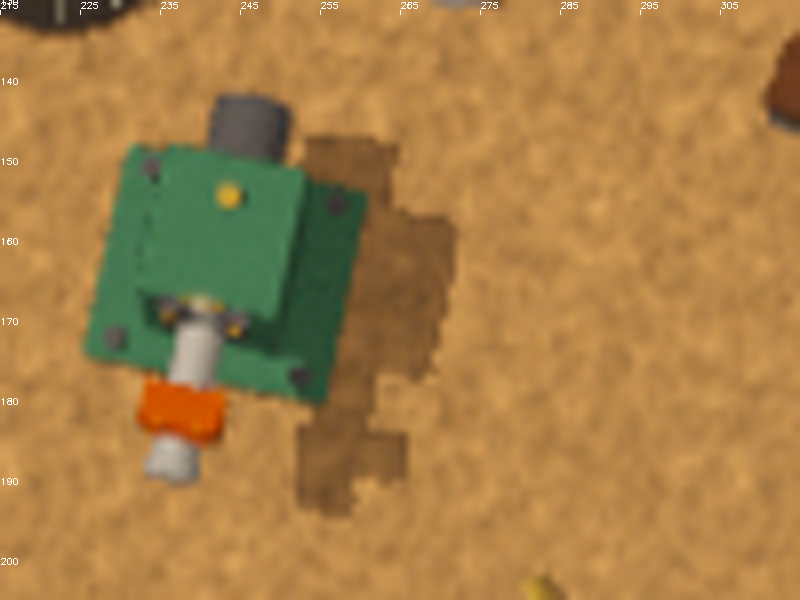

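View pics/cs1.png

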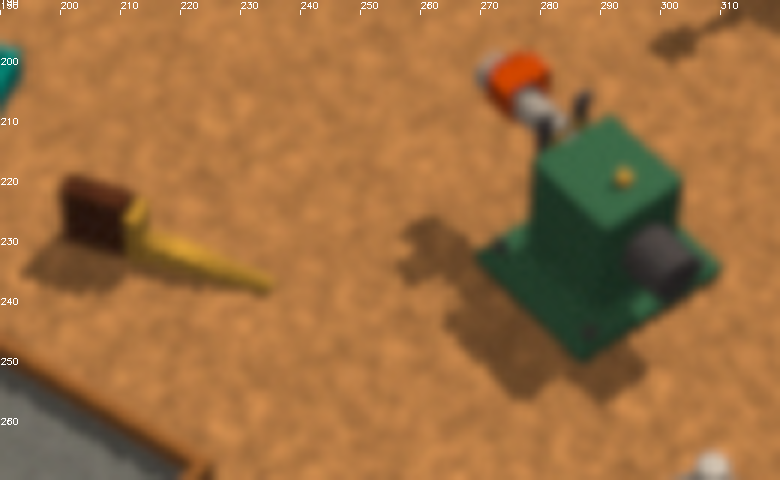

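View pics/ct2.png

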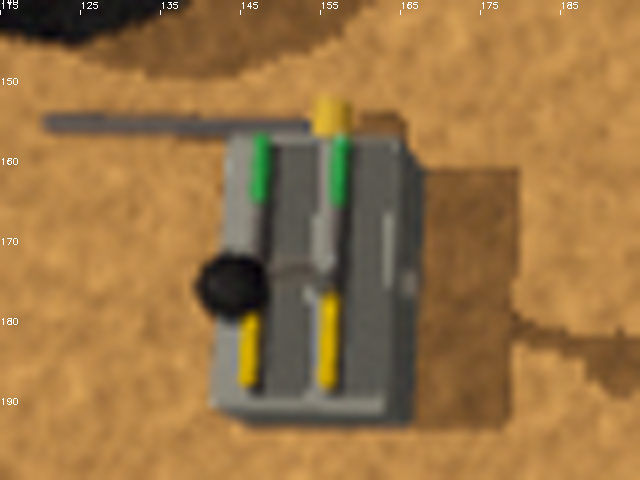

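View pics/cs2.png

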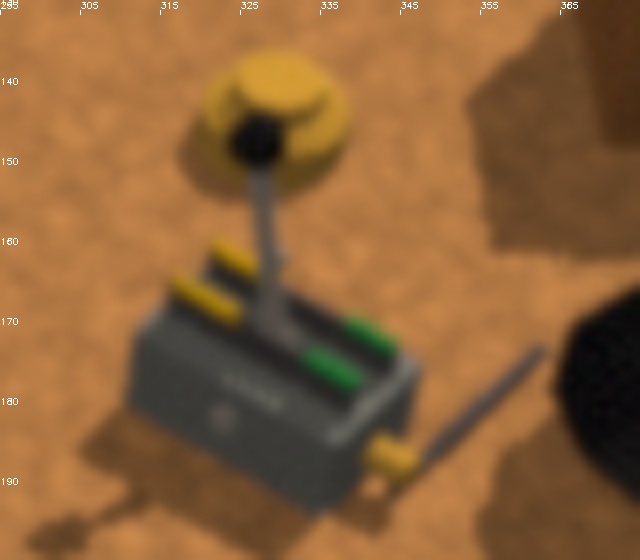

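Run:
```python
from h import *
crop("pics/top0.png","pics/ct3.png",270,195,60,50,12)
crop("pics/scene0.png","pics/cs3.png",260,190,60,60,10)
crop("pics/top0.png","pics/ct4.png",305,170,80,75,8)
o=bot.get_obs(); print(R.from_quat(o["tool_rot"]).as_matrix().round(3))
im=cv2.imread("pics/top0.png"); hsv=cv2.cvtColor(im,cv2.COLOR_BGR2HSV)
m=cv2.inRange(hsv,(0,200,150),(12,255,255)); 
n,l,s,c=cv2.connectedComponentsWithStats(m); print("orange top",s[1:],c[1:].round(1))
im2=cv2.imread("pics/scene0.png"); h2=cv2.cvtColor(im2,cv2.COLOR_BGR2HSV)
m=cv2.inRange(h2,(0,200,150),(12,255,255)); 
n,l,s,c=cv2.connectedComponentsWithStats(m); print("orange sc",s[1:],c[1:].round(1))
```

```text
[[-0.001 -0.903  0.429]
 [-0.002  0.429  0.903]
 [-1.    -0.    -0.002]]
orange top [[232 178  11   8  52]] [[237.3 181. ]]
orange sc [[272 199   9   7  40]] [[276.  201.5]]
```

View pics/ct3.png

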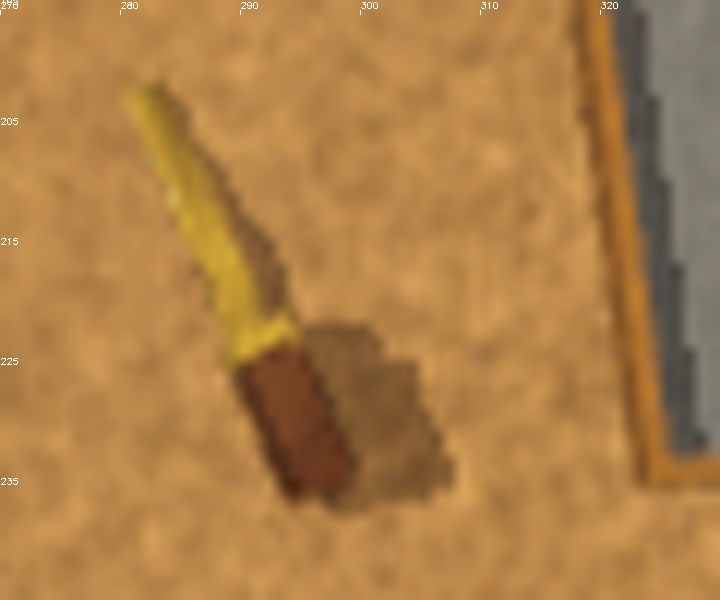

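View pics/cs3.png

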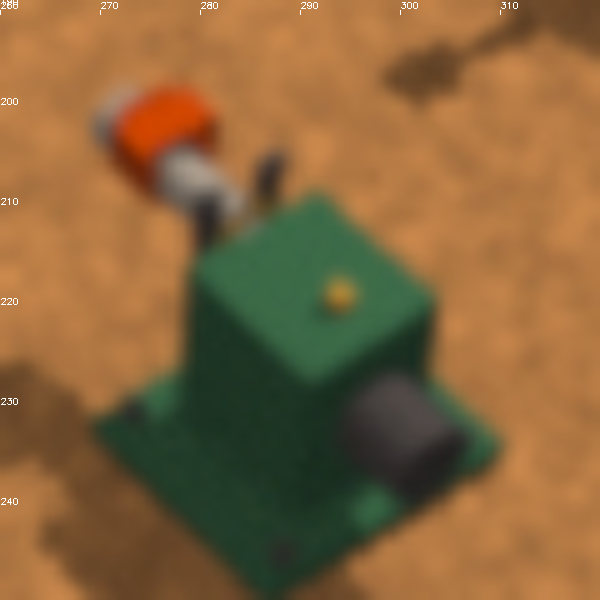

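View pics/ct4.png

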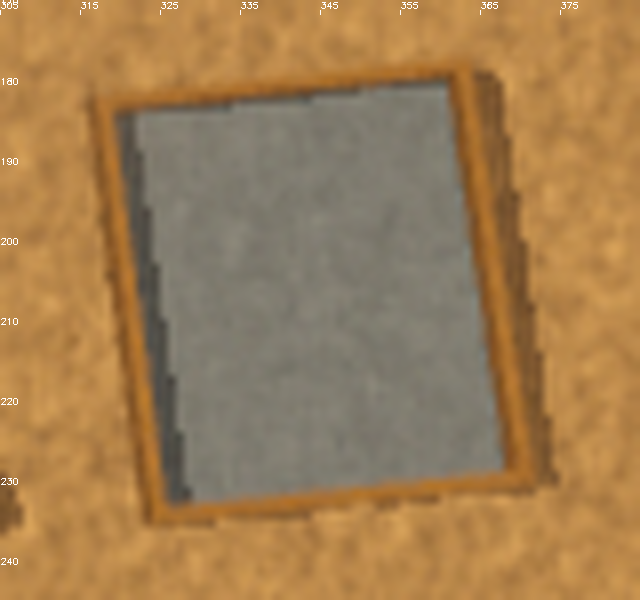

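Run:
```python
from h import *
h=.5
P=lambda n,u,v,z: onz(n,u-h,v-h,z)
print("block top scene");B=[P("scene",*p,.083) for p in[(279.3,216.2),(291.3,208.7),(303.3,219.7),(291.2,227.8)]]
for b in B: print(b.round(4))
print([round(np.linalg.norm(B[i]-B[i-1]),4) for i in range(4)],np.mean(B,0).round(4))
print("block top top")
for p in[(232.7,149),(253,151.3),(250,169.7),(232.8,166.7)]: print(P("top",*p,.083).round(4))
print("foot top")
F=[P("top",*p,.012) for p in[(225.3,174.3),(255.3,180.2),(260.8,153.7)]]
for f in F:print(f.round(4))
print(np.linalg.norm(F[0]-F[1]),np.linalg.norm(F[1]-F[2]),"ctr",(F[0]+F[2])/2)
print("foot scene");G=[P("scene",*p,.012) for p in[(269,232.5),(288,250),(310,233.7)]]
for f in G:print(f.round(4))
print(np.linalg.norm(G[0]-G[1]),np.linalg.norm(G[1]-G[2]),"ctr",(G[0]+G[2])/2)
print("clip top z.094", onz("top",237.3,181,.094), "head", P("top",236.2,187.5,.08))
print("wedge: tip",P("top",281.7,202.2,0.001),"handle back bottom mid", P("top",296.5,235.8,.044),"ferrule front top",P("top",291.8,222.8,.036))
print("handle corners", [P("top",*p,.044).round(4) for p in [(290,226),(294.3,223.6),(299.3,233.5),(294,236.5)]])
print("wedge tip scene", P("scene",235.5,238,.002), "handle top corners",[P("scene",*p,.044).round(4) for p in[(200.5,220.5),(202,218.8),(212.5,221.5)]])
print("tray top", [P("top",*p,.022).round(4) for p in [(316.7,182),(363.5,178.3),(371.7,230.3),(323.7,235.3)]])
```

```text
block top scene
[ 0.6133 -0.0292  0.083 ]
[0.6221 0.0199 0.083 ]
[0.6775 0.0084 0.083 ]
[ 0.6693 -0.0416  0.083 ]
[np.float64(0.0573), np.float64(0.0499), np.float64(0.0566), np.float64(0.0506)] [ 0.6456 -0.0106  0.083 ]
block top top
[0.6772 0.024  0.083 ]
[ 0.6704 -0.0379  0.083 ]
[ 0.6131 -0.0291  0.083 ]
[0.622 0.023 0.083]
foot top
[0.613  0.0498 0.012 ]
[ 0.5944 -0.0463  0.012 ]
[ 0.6817 -0.0637  0.012 ]
0.09790601810273947 0.08898475412188288 ctr [ 0.64734182 -0.00691666  0.012     ]
foot scene
[ 0.5957 -0.054   0.012 ]
[ 0.6839 -0.0685  0.012 ]
[0.6968 0.0284 0.012 ]
0.0893471430587213 0.09784940335912118 ctr [ 0.64625844 -0.01277253  0.012     ]
clip top z.094 [0.57449417 0.00697678 0.094     ] head [0.5587303  0.01201741 0.08      ]
wedge: tip [ 0.52556391 -0.13112581  0.001     ] handle back bottom mid [ 0.41706025 -0.1719257   0.044     ] ferrule front top [ 0.45715253 -0.15891249  0.036     ]
handle corners [array([ 0.4467, -0.1524,  0.044 ]), array([ 0.4541, -0.1657,  0.044 ]), array([ 0.4241, -0.1805,  0.044 ]), array([ 0.4149, -0.1643,  0.044 ])]
wedge tip scene [ 0.52522308 -0.1350038   0.002     ] handle top corners [array([ 0.418 , -0.1801,  0.044 ]), array([ 0.4165, -0.172 ,  0.044 ]), array([ 0.4492, -0.1581,  0.044 ])]
tray top [array([ 0.5881, -0.2408,  0.022 ]), array([ 0.6011, -0.39  ,  0.022 ]), array([ 0.4365, -0.4088,  0.022 ]), array([ 0.4201, -0.259 ,  0.022 ])]
```

Emit:
{"api": "arm_command", "payload": {"moves": [0,0,0,-0.1,0,0,-1,0,0,0,-0.1,0,0,-1]}}

```text
clock: 0.27
eef_pos: [0.2144, 0.4511, 0.4028]
tool_rot: [-0.438, 0.557, 0.437, 0.554]
ft_force: [0.1, 0.3, 0.3]
grip_width: 0.0851
```

```bash
cat >> h.py <<'E'
def axes():
    return R.from_quat(bot.get_obs()["tool_rot"]).as_matrix()
def goal(p,zang,n=1,tilt=0):
    """tool straight down, tool z at world angle zang(deg); prints total tool-frame shift & turn"""
    o=bot.get_obs(); M=axes(); a=np.radians(zang)
    z=np.array([np.cos(a),np.sin(a),0]);x=np.array([0,0,-1.]);y=np.cross(z,x)
    G=np.array([x,y,z]).T
    rv=R.from_matrix(M.T@G).as_rotvec(); d=M.T@(np.array(p)-o["eef_pos"])
    print("t",round(float(o["clock"]),2),"pos",np.round(o["eef_pos"],4),"zang",np.degrees(np.arctan2(M[1,2],M[0,2])).round(2),"x",M[:,0].round(3))
    print("shift",d.round(4),"turn",rv.round(4),"q",np.round(o["joint_pos"],3),"F",np.round(o["ft_force"],2),"w",round(float(o["grip_width"]),4))
E
python3 -c "
from h import *
goal((.434,-.166,.3),110.5)"
```

```text
t 0.27 pos [0.2144 0.4511 0.4028] zang 76.4 x [-0.002 -0.004 -1.   ]
shift [ 0.1048 -0.3586 -0.5477] turn [-0.5951 -0.004  -0.0022] q [ 1.127  0.242  0.002  1.335 -0.     1.364] F [0.14 0.25 0.26] w 0.0851
```

Emit:
{"api": "arm_command", "payload": {"moves": [0.005,-0.021,-0.032,0,0,0,-1,0.005,-0.021,-0.032,0,0,0,-1,0.005,-0.021,-0.032,0,0,0,-1,0.005,-0.021,-0.032,0,0,0,-1,0.005,-0.021,-0.032,0,0,0,-1,0.005,-0.021,-0.032,0,0,0,-1,0.005,-0.021,-0.032,0,0,0,-1,0.005,-0.021,-0.032,0,0,0,-1,0.005,-0.021,-0.032,0,0,0,-1,0.005,-0.021,-0.032,0,0,0,-1,0.005,-0.021,-0.032,0,0,0,-1,0.005,-0.021,-0.032,0,0,0,-1,0.005,-0.021,-0.032,0,0,0,-1,0.005,-0.021,-0.032,0,0,0,-1,0.005,-0.021,-0.032,0,0,0,-1,0.005,-0.021,-0.032,0,0,0,-1]}}

```text
clock: 1.6
eef_pos: [0.4284, -0.1435, 0.3159]
tool_rot: [-0.443, 0.553, 0.443, 0.549]
ft_force: [-0.2, 1.1, -0.0]
grip_width: 0.0853
```

```bash
python3 -c "
from h import *
goal((.434,-.166,.25),110.5)"
```

```text
t 1.6 pos [ 0.4284 -0.1435  0.3159] zang 77.59 x [-0.004 -0.003 -1.   ]
shift [ 0.0659 -0.0105 -0.0206] turn [-0.5743 -0.0023 -0.0044] q [-0.322  0.21  -0.276  1.088 -0.004 -0.106] F [-0.22  1.07 -0.01] w 0.0853
```

Emit:
{"api": "arm_command", "payload": {"moves": [0.01,-0.01,-0.02,-0.115,0,0,-1,0.01,0,0,-0.115,0,0,-1,0.01,0,0,-0.115,0,0,-1,0.01,0,0,-0.115,0,0,-1,0.01,0,0,-0.115,0,0,-1,0,0,0,0,0,0,-1]}}

```text
clock: 2.1
eef_pos: [0.4351, -0.1765, 0.2605]
tool_rot: [-0.583, 0.402, 0.584, 0.397]
ft_force: [-1.1, -0.6, -0.6]
grip_width: 0.0854
```

```bash
python3 -c "
from h import *
goal((.434,-.166,.184),110.5)
im=bot.camera('top')[:,:,::-1]; crop(im,'pics/ct5.png',255,190,90,70,8)
im=bot.camera('scene')[:,:,::-1]; crop(im,'pics/cs5.png',170,150,100,100,7)
"
```

```text
t 2.1 pos [ 0.4351 -0.1765  0.2605] zang 111.22 x [-0.006 -0.004 -1.   ]
shift [ 0.0764 -0.0033  0.0103] turn [ 0.0126 -0.0016 -0.0071] q [-0.384  0.302 -0.315  0.958 -0.006 -0.754] F [-1.12 -0.61 -0.57] w 0.0854
```

View pics/ct5.png

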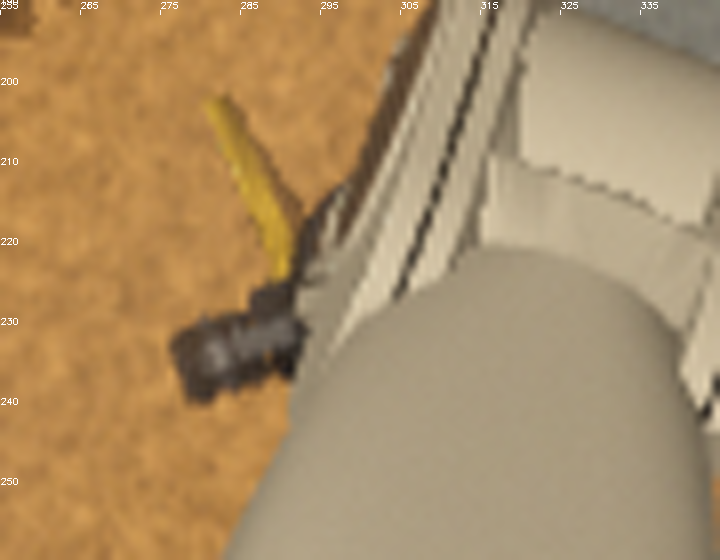

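View pics/cs5.png

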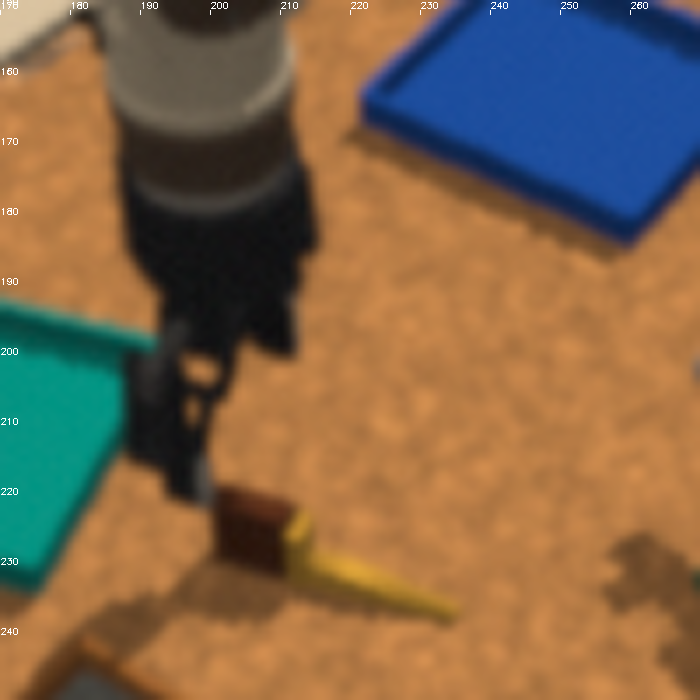

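Emit:
{"api": "arm_command", "payload": {"moves": [0.02,-0.003,0.01,0.012,-0.002,-0.007,-1,0.02,0,0,0,0,0,-1,0.02,0,0,0,0,0,-1,0.012,0,0,0,0,0,-1,0,0,0,0,0,0,-1,0,0,0,0,0,0,-1]}}

```text
clock: 2.7
eef_pos: [0.4388, -0.166, 0.1935]
tool_rot: [0.582, -0.407, -0.572, -0.41]
ft_force: [0.4, -0.8, -0.9]
grip_width: 0.0853
```

```bash
python3 -c "
from h import *
goal((.434,-.166,.184),110.5)
im=bot.camera('scene')[:,:,::-1]; crop(im,'pics/cs6.png',170,160,90,80,8)
"
```

```text
t 2.7 pos [ 0.4388 -0.166   0.1935] zang 109.44 x [ 0.014 -0.005 -1.   ]
shift [0.0095 0.0046 0.0017] turn [-0.0185 -0.0089  0.0113] q [-0.362  0.385 -0.407  0.765  0.001 -0.701] F [ 0.44 -0.83 -0.89] w 0.0853
```

View pics/cs6.png

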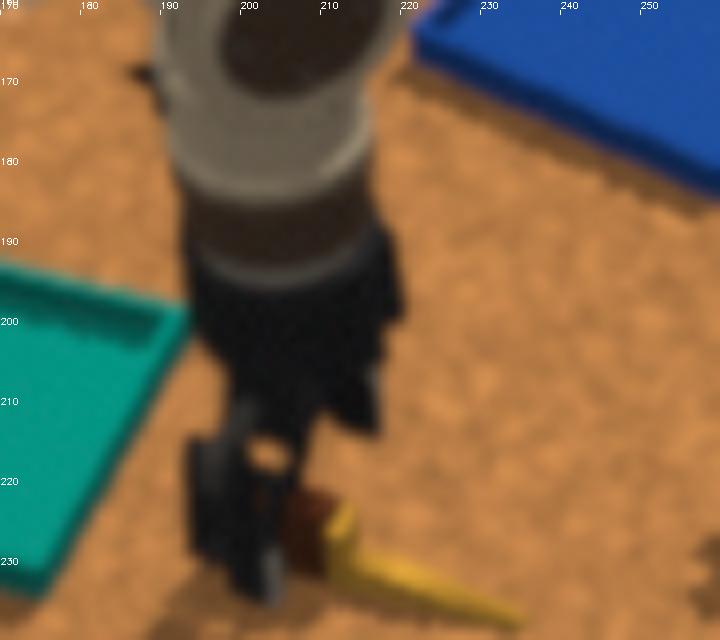

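Emit:
{"api": "arm_command", "payload": {"moves": [0.01,0.005,0.002,-0.018,-0.009,0.011,-1,0,0,0,0,0,0,-1]}}

```text
clock: 2.92
eef_pos: [0.4343, -0.1661, 0.1852]
tool_rot: [0.582, -0.402, -0.58, -0.403]
ft_force: [-1.4, 0.2, 0.3]
grip_width: 0.0857
```

```bash
python3 -c "
from h import *
goal((.434,-.166,.184),110.5)
"
```

```text
t 2.92 pos [ 0.4343 -0.1661  0.1852] zang 110.54 x [ 0.003 -0.001 -1.   ]
shift [0.0012 0.0003 0.0002] turn [ 0.0006 -0.0021  0.0028] q [-0.365  0.395 -0.42   0.753  0.    -0.724] F [-1.43  0.23  0.3 ] w 0.0857
```

Emit:
{"api": "arm_command", "payload": {"moves": [0,0,0,0,0,0,1,0,0,0,0,0,0,1,0,0,0,0,0,0,1,0,0,0,0,0,0,1,0,0,0,0,0,0,1,0,0,0,0,0,0,1,0,0,0,0,0,0,1,0,0,0,0,0,0,1]}}

```text
clock: 3.58
eef_pos: [0.4352, -0.1668, 0.1874]
tool_rot: [0.584, -0.403, -0.578, -0.404]
ft_force: [0.8, -0.5, -2.0]
grip_width: 0.0148
```

```bash
python3 -c "
from h import *
goal((.434,-.166,.184),110.5)
"
```

```text
t 3.58 pos [ 0.4352 -0.1668  0.1874] zang 110.45 x [ 0.007 -0.003 -1.   ]
shift [0.0034 0.0009 0.0012] turn [-0.0008 -0.005   0.006 ] q [-0.366  0.392 -0.417  0.754  0.    -0.723] F [ 0.75 -0.52 -1.95] w 0.0148
```

Emit:
{"api": "arm_command", "payload": {"moves": [-0.025,0,0,0,0,0,1,-0.03,0,0,0,0,0,1,-0.03,0,0,0.1,0,0,1,-0.03,0,0,0.11,0,0,1,-0.01,0,0,0.11,0,0,1,0,0,0,0.11,0,0,1,0,0,0,0.11,0,0,1,0,0,0,0,0,0,1]}}

```text
clock: 4.25
eef_pos: [0.4326, -0.1657, 0.316]
tool_rot: [-0.445, 0.549, 0.445, 0.549]
ft_force: [-0.1, 0.4, -2.6]
grip_width: 0.0153
```

```bash
python3 -c "
from h import *
goal((.435,.029,.31),79.5)
"
```

```text
t 4.25 pos [ 0.4326 -0.1657  0.316 ] zang 78.05 x [-0.  0. -1.]
shift [0.0061 0.038  0.191 ] turn [-0.0253  0.0004 -0.0002] q [-0.366  0.23  -0.25   1.091  0.    -0.157] F [-0.12  0.44 -2.6 ] w 0.0153
```

Emit:
{"api": "arm_command", "payload": {"moves": [0,0.006,0.03,0,0,0,1,0,0.006,0.035,0,0,0,1,0,0.007,0.035,0,0,0,1,0,0.007,0.035,0,0,0,1,0,0.006,0.03,0,0,0,1,0,0.005,0.02,0,0,0,1,0,0,0,0,0,0,1,0,0,0,0,0,0,1]}}

```text
clock: 4.92
eef_pos: [0.4329, 0.029, 0.3126]
tool_rot: [-0.449, 0.547, 0.451, 0.544]
ft_force: [0.5, -0.8, -1.2]
grip_width: 0.0152
```

```bash
python3 -c "
from h import *
goal((.435,.029,.31),79.5)
im=bot.camera('scene')[:,:,::-1]; crop(im,'pics/cs7.png',220,160,90,70,8)
im=bot.camera('top')[:,:,::-1]; crop(im,'pics/ct7.png',215,150,70,70,10)
"
```

```text
t 4.92 pos [0.4329 0.029  0.3126] zang 79.08 x [-0.005 -0.    -1.   ]
shift [ 0.0026 -0.0021  0.0004] turn [-0.0074 -0.0013 -0.0046] q [ 0.067  0.18  -0.324  1.072 -0.     0.258] F [ 0.5  -0.78 -1.21] w 0.0152
```

View pics/cs7.png

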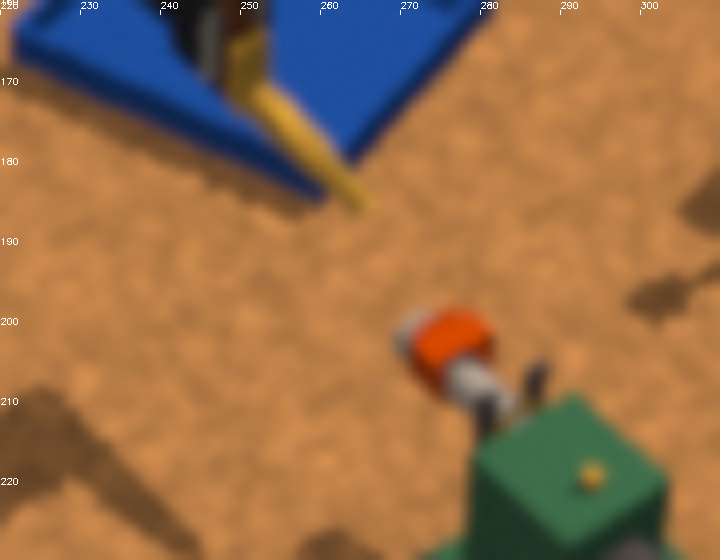

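View pics/ct7.png

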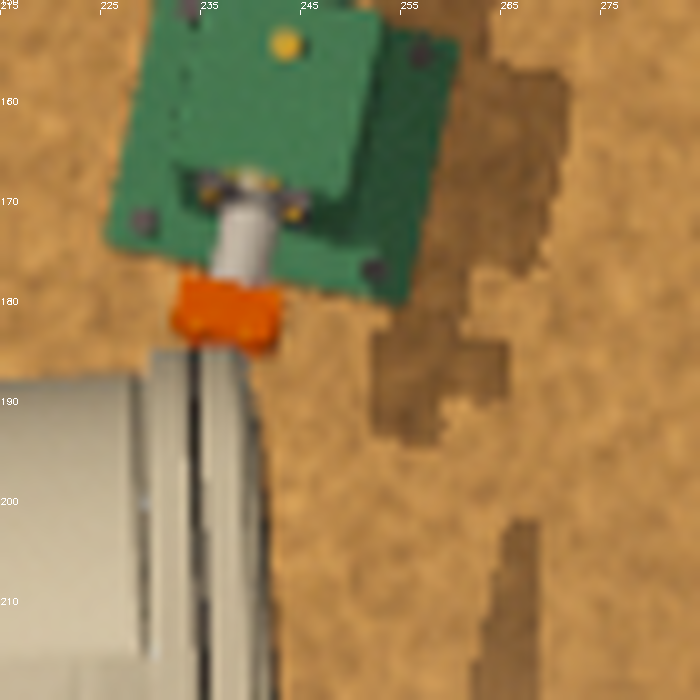

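```bash
cat > rod.py <<'E'
from h import *
from scipy.ndimage import map_coordinates
def prof(im,n,c,yaw,s,z,half=9):
    "saturation profile in image perpendicular to rod at distance s in front of bearing origin c"
    d=np.array([np.cos(yaw),np.sin(yaw),0])
    A=np.array([c[0],c[1],z])-d*s
    p=px(n,A); q=px(n,A+d*.01); t=(q-p)/np.linalg.norm(q-p); nn=np.array([-t[1],t[0]])
    u=np.arange(-half,half+.01,.25); P=p[:,None]+nn[:,None]*u
    S=np.array([map_coordinates(im[:,:,k].astype(float),[P[1],P[0]],order=1) for k in range(3)])
    sat=1-S.min(0)/S.max(0)
    return p,nn,u,sat,S
if __name__=="__main__":
    im=cv2.imread("pics/scene0.png")
    for s in(.046,.05,.054,.058,.094):
        p,nn,u,sat,S=prof(im,"scene",(.6460,-.0117),np.radians(-10.3),s,.075)
        print(s,p.round(1),nn.round(2)); print(" ".join(f"{a:.1f}:{b:.2f}" for a,b in zip(u[::2],sat[::2])))
E
python3 rod.py
```

```text
0.046 [280.7 210.7] [-0.67  0.75]
-9.0:0.58 -8.5:0.56 -8.0:0.54 -7.5:0.55 -7.0:0.56 -6.5:0.57 -6.0:0.58 -5.5:0.59 -5.0:0.60 -4.5:0.55 -4.0:0.49 -3.5:0.42 -3.0:0.33 -2.5:0.26 -2.0:0.21 -1.5:0.19 -1.0:0.17 -0.5:0.17 0.0:0.17 0.5:0.19 1.0:0.22 1.5:0.34 2.0:0.44 2.5:0.51 3.0:0.56 3.5:0.59 4.0:0.60 4.5:0.61 5.0:0.62 5.5:0.62 6.0:0.62 6.5:0.62 7.0:0.62 7.5:0.62 8.0:0.62 8.5:0.62 9.0:0.62
0.05 [279.8 210. ] [-0.67  0.75]
-9.0:0.61 -8.5:0.61 -8.0:0.61 -7.5:0.61 -7.0:0.61 -6.5:0.61 -6.0:0.62 -5.5:0.61 -5.0:0.59 -4.5:0.56 -4.0:0.49 -3.5:0.41 -3.0:0.33 -2.5:0.26 -2.0:0.21 -1.5:0.18 -1.0:0.16 -0.5:0.15 0.0:0.15 0.5:0.20 1.0:0.28 1.5:0.37 2.0:0.47 2.5:0.54 3.0:0.58 3.5:0.60 4.0:0.62 4.5:0.62 5.0:0.62 5.5:0.62 6.0:0.62 6.5:0.62 7.0:0.62 7.5:0.62 8.0:0.62 8.5:0.62 9.0:0.61
0.054 [279.  209.2] [-0.67  0.75]
-9.0:0.63 -8.5:0.62 -8.0:0.62 -7.5:0.63 -7.0:0.63 -6.5:0.63 -6.0:0.63 -5.5:0.62 -5.0:0.60 -4.5:0.56 -4.0:0.49 -3.5:0.39 -3.0:0.30 -2.5:0.24 -2.0:0.20 -1.5:0.17 -1.0:0.16 -0.5:0.16 0.0:0.16 0.5:0.19 1.0:0.24 1.5:0.33 2.0:0.44 2.5:0.53 3.0:0.58 3.5:0.61 4.0:0.62 4.5:0.63 5.0:0.63 5.5:0.63 6.0:0.63 6.5:0.63 7.0:0.63 7.5:0.62 8.0:0.62 8.5:0.62 9.0:0.62
0.058 [278.2 208.5] [-0.67  0.75]
-9.0:0.63 -8.5:0.63 -8.0:0.63 -7.5:0.63 -7.0:0.63 -6.5:0.64 -6.0:0.64 -5.5:0.64 -5.0:0.63 -4.5:0.59 -4.0:0.50 -3.5:0.39 -3.0:0.29 -2.5:0.23 -2.0:0.19 -1.5:0.18 -1.0:0.17 -0.5:0.17 0.0:0.17 0.5:0.18 1.0:0.23 1.5:0.31 2.0:0.42 2.5:0.52 3.0:0.58 3.5:0.62 4.0:0.62 4.5:0.62 5.0:0.62 5.5:0.63 6.0:0.63 6.5:0.63 7.0:0.63 7.5:0.62 8.0:0.62 8.5:0.62 9.0:0.62
0.094 [270.8 201.9] [-0.67  0.75]
-9.0:0.62 -8.5:0.63 -8.0:0.63 -7.5:0.63 -7.0:0.64 -6.5:0.65 -6.0:0.65 -5.5:0.65 -5.0:0.65 -4.5:0.63 -4.0:0.58 -3.5:0.58 -3.0:0.59 -2.5:0.60 -2.0:0.61 -1.5:0.61 -1.0:0.59 -0.5:0.55 0.0:0.52 0.5:0.47 1.0:0.39 1.5:0.38 2.0:0.46 2.5:0.52 3.0:0.57 3.5:0.60 4.0:0.62 4.5:0.62 5.0:0.62 5.5:0.62 6.0:0.62 6.5:0.62 7.0:0.62 7.5:0.62 8.0:0.62 8.5:0.62 9.0:0.62
```

```bash
cat > bl.py <<'E'
from rod import *
def blade(im,bg,tcp,zang,zoff=.1874,N=(.07,.078,.086,.092)):
    yaw=np.radians(zang-90); d=np.array([np.cos(yaw),np.sin(yaw),0]); l=np.array([-d[1],d[0],0])
    out=[]
    for X in N:
        th=.0022+(.098-X)/.05*.0128
        base=np.array([tcp[0],tcp[1],tcp[2]-zoff])+d*X
        far=base+l*.005+[0,0,th]; near=base-l*.005
        pf,pn=px("scene",far),px("scene",near)
        p=(pf+pn)/2; q=px("scene",base+d*.01)-px("scene",base); t=q/np.linalg.norm(q); nn=np.array([-t[1],t[0]])
        u=np.arange(-8,8.01,.1);P=p[:,None]+nn[:,None]*u
        D=np.abs(im.astype(float)-bg).sum(2)
        v=map_coordinates(D,[P[1],P[0]],order=1); 
        i=v.argmax(); hm=v.max()/2
        a=u[:i][v[:i]<hm][-1]; b=u[i:][v[i:]<hm][0]
        out.append(((pf-p)@nn,(pn-p)@nn,a,b)); print(X,"pred edges %.2f %.2f meas %.2f %.2f  ctr diff %.2f"%(*out[-1],(a+b)/2), p.round(1))
    l1=px("scene",base+l*.001)-px("scene",base); z1=px("scene",base+[0,0,.001])-px("scene",base)
    print("px/mm along nn: lateral",(l1@nn).round(3),"z",(z1@nn).round(3))
if __name__=="__main__":
    im=bot.camera("scene")[:,:,::-1]; bg=cv2.imread("pics/scene0.png")
    cv2.imwrite("pics/now.png",im)
    o=bot.get_obs(); M=axes(); blade(im,bg,o["eef_pos"],np.degrees(np.arctan2(M[1,2],M[0,2])))
E
python3 bl.py
```

```text
0.07 pred edges -2.13 2.13 meas -2.10 2.40  ctr diff 0.15 [260.6 180.6]
0.078 pred edges -1.96 1.96 meas -2.10 1.70  ctr diff -0.20 [262.2 182.3]
0.086 pred edges -1.79 1.79 meas -0.10 2.60  ctr diff 1.25 [263.8 183.9]
0.092 pred edges -1.66 1.66 meas -0.00 2.20  ctr diff 1.10 [264.9 185.2]
px/mm along nn: lateral -0.267 z -0.172
```

```bash
python3 -c "
from h import *
goal((.4486,.0279,.278),79.5)
"
```

```text
t 5.07 pos [0.4332 0.0275 0.3128] zang 78.8 x [-0.004 -0.    -1.   ]
shift [ 0.0348 -0.0152  0.0034] turn [-0.0122 -0.0012 -0.004 ] q [ 0.063  0.18  -0.323  1.072 -0.     0.259] F [-0.65 -0.76 -0.7 ] w 0.015
```

Emit:
{"api": "arm_command", "payload": {"moves": [0.012,-0.005,0.001,-0.012,-0.001,-0.004,1,0.012,-0.005,0.001,0,0,0,1,0.01,-0.005,0.001,0,0,0,1,0,0,0,0,0,0,1,0,0,0,0,0,0,1]}}

```text
clock: 5.48
eef_pos: [0.4498, 0.0224, 0.2778]
tool_rot: [-0.451, 0.545, 0.45, 0.545]
ft_force: [-0.3, -0.2, -2.2]
grip_width: 0.0151
```

```bash
python3 -c "
from h import *
goal((.4486,.0279,.278),79.5)
im=bot.camera('scene')[:,:,::-1]; crop(im,'pics/cs8.png',235,165,65,60,11);cv2.imwrite('pics/s8.png',im)
goal((.4486,.0279,.278),79.5)
bot.camera('scene')
goal((.4486,.0279,.278),79.5)
"
```

```text
t 5.48 pos [0.4498 0.0224 0.2778] zang 79.12 x [ 0.001 -0.002 -1.   ]
shift [-0.0002  0.0022  0.0052] turn [-0.0067 -0.0013  0.0014] q [ 0.05   0.245 -0.342  0.983 -0.002  0.24 ] F [-0.29 -0.21 -2.17] w 0.0151
t 5.53 pos [0.4497 0.0224 0.2778] zang 79.12 x [ 0.001 -0.002 -1.   ]
shift [-0.0002  0.0021  0.0052] turn [-0.0066 -0.0014  0.0014] q [ 0.05   0.245 -0.342  0.983 -0.002  0.24 ] F [-0.02 -0.14 -0.2 ] w 0.0149
t 5.58 pos [0.4497 0.0227 0.2782] zang 79.14 x [ 0.002 -0.001 -1.   ]
shift [0.0002 0.002  0.0049] turn [-0.0062 -0.0011  0.0019] q [ 0.051  0.244 -0.341  0.983 -0.002  0.24 ] F [ 1.53  0.41 -1.1 ] w 0.015
```

View pics/cs8.png

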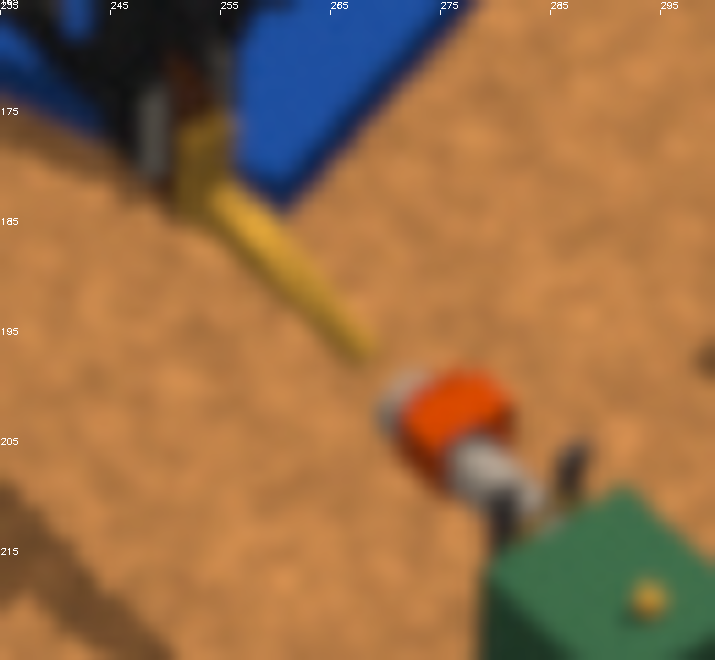

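```bash
cat > bl2.py <<'E'
from rod import *
def blade(im,tcp,zang,zoff=.1874,N=(.055,.062,.07,.078,.086,.092),show=False):
    yaw=np.radians(zang-90); d=np.array([np.cos(yaw),np.sin(yaw),0]); l=np.array([-d[1],d[0],0])
    F=im.astype(float); F=F[:,:,1]/F[:,:,2]
    for X in N:
        th=.0022+(.098-X)/.05*.0128
        base=np.array([tcp[0],tcp[1],tcp[2]-zoff])+d*X
        pf,pn=px("scene",base+l*.005+[0,0,th]),px("scene",base-l*.005)
        p=(pf+pn)/2; q=px("scene",base+d*.01)-px("scene",base); t=q/np.linalg.norm(q); nn=np.array([-t[1],t[0]])
        u=np.arange(-6,6.01,.1);P=p[:,None]+nn[:,None]*u
        v=map_coordinates(F,[P[1],P[0]],order=1); bgv=np.median(v)
        v=v-np.percentile(v,25)
        if show: print(v[::5].round(2))
        i=v.argmax(); hm=v.max()/2
        a=u[:i][v[:i]<hm][-1]; b=u[i:][v[i:]<hm][0]
        print(X,"pred %.2f %.2f meas %.2f %.2f  ctr %.2f"%((pf-p)@nn,(pn-p)@nn,a,b,(a+b)/2), p.round(1),"peak %.2f"%v.max())
    l1=px("scene",base+l*.001)-px("scene",base); z1=px("scene",base+[0,0,.001])-px("scene",base)
    print("px/mm along nn: lateral",(l1@nn).round(3),"z",(z1@nn).round(3))
E
python3 - <<'E'
from bl2 import *
im=cv2.imread("pics/s8.png"); blade(im,(.4498,.0224,.2778),79.12)
E
```

```text
0.055 pred -2.41 2.41 meas -1.80 2.30  ctr 0.25 [260.5 188.5] peak 0.05
0.062 pred -2.27 2.27 meas -2.00 2.40  ctr 0.20 [261.8 190. ] peak 0.06
0.07 pred -2.10 2.10 meas -1.70 1.90  ctr 0.10 [263.4 191.6] peak 0.06
0.078 pred -1.94 1.94 meas -1.40 2.30  ctr 0.45 [265.  193.3] peak 0.05
0.086 pred -1.77 1.77 meas -1.10 2.00  ctr 0.45 [266.5 194.9] peak 0.05
0.092 pred -1.65 1.65 meas -1.40 2.00  ctr 0.30 [267.7 196.2] peak 0.04
px/mm along nn: lateral -0.267 z -0.167bl2.py:4: RuntimeWarning: divide by zero encountered in divide
  F=im.astype(float); F=F[:,:,1]/F[:,:,2]
```

Run:
```python
from rod import *
y0=np.radians(-10.3)
for n,c in(("top",(.6465,-.0076)),("scene",(.6465,-.0076))):
    im=cv2.imread(f"pics/{n}0.png")
    for s in(.044,.048,.052,.056,.06,.086,.088,.09,.092,.094,.096):
        p,nn,u,sat,S=prof(im,n,c,y0,s,.075,7)
        m=sat<.42
        if m.any():
            a,b=u[m][0],u[m][-1]
            q=px(n,np.array([c[0],c[1],.075])-s*np.array([np.cos(y0),np.sin(y0),0])+.001*np.array([-np.sin(y0),np.cos(y0),0]))-p
            k=q@nn
            print(n,s,p.round(1),"edges",a,b,"ctr lateral mm %.1f"%((a+b)/2/k),"width mm(app) %.1f"%abs((b-a)/k))
```

```text
top 0.044 [239.8 172.9] edges -4.5 5.75 ctr lateral mm -1.9 width mm(app) 31.2
top 0.048 [239.6 174.1] edges -4.5 7.0 ctr lateral mm -3.8 width mm(app) 35.0
top 0.052 [239.3 175.4] edges -7.0 7.0 ctr lateral mm -0.0 width mm(app) 42.5
top 0.056 [239.1 176.7] edges -7.0 7.0 ctr lateral mm -0.0 width mm(app) 42.5
top 0.086 [237.2 186.3] edges -3.75 2.0 ctr lateral mm 2.6 width mm(app) 17.4
top 0.088 [237.  186.9] edges -3.75 2.25 ctr lateral mm 2.3 width mm(app) 18.1
top 0.09 [236.9 187.5] edges -4.25 2.5 ctr lateral mm 2.6 width mm(app) 20.4
top 0.092 [236.8 188.2] edges -4.25 2.5 ctr lateral mm 2.6 width mm(app) 20.4
top 0.094 [236.7 188.8] edges -4.25 2.5 ctr lateral mm 2.6 width mm(app) 20.4
top 0.096 [236.5 189.5] edges -3.75 1.5 ctr lateral mm 3.4 width mm(app) 15.9
scene 0.044 [282.  210.4] edges -2.25 3.5 ctr lateral mm -2.3 width mm(app) 21.3
scene 0.048 [281.2 209.7] edges -2.25 2.75 ctr lateral mm -0.9 width mm(app) 18.6
scene 0.052 [280.4 209. ] edges -2.25 2.75 ctr lateral mm -0.9 width mm(app) 18.6
scene 0.056 [279.5 208.2] edges -2.5 3.0 ctr lateral mm -0.9 width mm(app) 20.5
scene 0.06 [278.7 207.5] edges -2.5 3.0 ctr lateral mm -0.9 width mm(app) 20.5
scene 0.094 [271.7 201.3] edges 2.5 2.75 ctr lateral mm -9.9 width mm(app) 0.9
scene 0.096 [271.3 200.9] edges 1.5 2.75 ctr lateral mm -8.0 width mm(app) 4.7
```

Run:
```python
from rod import *
def fit(n,p,q,z,off=4):
    "refine edge p->q: subpixel gradient of hue-ish (R-G) along normals, fit line in world"
    im=cv2.imread(f"pics/{n}0.png").astype(float); F=im[:,:,2]-im[:,:,1]
    p,q=np.array(p)-.5,np.array(q)-.5; t=(q-p)/np.linalg.norm(q-p); nn=np.array([-t[1],t[0]])
    W=[]
    for a in np.linspace(.12,.88,20):
        u=np.arange(-3,3.01,.1);P=(p+(q-p)*a)[:,None]+nn[:,None]*u
        v=map_coordinates(F,[P[1],P[0]],order=1); hm=(v[:8].mean()+v[-8:].mean())/2
        s=np.where(np.diff(np.sign(v-hm)))[0]
        if len(s): k=u[s[np.argmin(abs(u[s]))]]; W.append(onz(n,*((p+(q-p)*a)+nn*k),z)[:2])
    W=np.array(W,np.float32); l=cv2.fitLine(W,cv2.DIST_HUBER,0,.002,.01).ravel()
    yaw=np.degrees(np.arctan2(l[1],l[0])); print(n,"dir",yaw.round(2),"pt",l[2:].round(4),"res mm",(1000*np.abs((W-l[2:])@[-l[1],l[0]]).mean()).round(2))
fit("top",(225.3,174.3),(255.3,180.2),.012)
fit("top",(255.3,180.2),(260.8,153.7),.012)
fit("top",(225.3,174.3),(231,150),.012)
fit("scene",(269,232.5),(288,250),.012)
fit("scene",(288,250),(310,233.7),.012)
fit("scene",(291.3,208.7),(303.3,219.7),.083)
fit("scene",(279.3,216.2),(291.3,208.7),.083)
```

```text
top dir 79.54 pt [0.6027 0.0055] res mm 1.12
top dir -11.08 pt [ 0.6345 -0.0555] res mm 0.26
top dir -11.75 pt [0.6539 0.0422] res mm 0.3
scene dir -10.51 pt [ 0.6342 -0.063 ] res mm 0.24
scene dir 77.0 pt [ 0.6955 -0.0126] res mm 0.41
scene dir -10.51 pt [0.6484 0.0152] res mm 0.21
scene dir 75.51 pt [ 0.6188 -0.0054] res mm 0.64
```

```bash
python3 -c "
from h import *
goal((.4475,.0307,.276),79)
"
```

```text
t 5.58 pos [0.4497 0.0227 0.2782] zang 79.14 x [ 0.002 -0.001 -1.   ]
shift [0.0022 0.0036 0.0075] turn [ 0.0025 -0.0011  0.0019] q [ 0.051  0.244 -0.341  0.983 -0.002  0.24 ] F [ 1.53  0.41 -1.1 ] w 0.015
```

Emit:
{"api": "arm_command", "payload": {"moves": [0.002,0.004,0.008,0,-0.001,0.002,1,0,0,0,0,0,0,1]}}

```text
clock: 5.75
eef_pos: [0.4472, 0.0313, 0.2768]
tool_rot: [-0.45, 0.545, 0.45, 0.546]
ft_force: [-0.2, -0.3, -1.6]
grip_width: 0.0152
```

```bash
python3 -c "
from h import *
goal((.4475,.0307,.276),79)
"
```

```text
t 5.75 pos [0.4472 0.0313 0.2768] zang 79.04 x [ 0.001  0.001 -1.   ]
shift [ 0.0008 -0.0004 -0.0005] turn [0.0008 0.0007 0.0007] q [ 0.07   0.243 -0.348  0.98   0.     0.261] F [-0.24 -0.28 -1.59] w 0.0152
```

Emit:
{"api": "arm_command", "payload": {"moves": [0,-0.006,0,0,0,0,1,0,-0.006,0,0,0,0,1,0,0,0,0,0,0,1]}}

```text
clock: 6.0
eef_pos: [0.4599, 0.0298, 0.278]
tool_rot: [-0.451, 0.544, 0.45, 0.546]
ft_force: [0.4, 0.8, -0.6]
grip_width: 0.0153
```

```bash
python3 -c "
from bl2 import *
goal((.4471+.0118,.0307-.0023,.2745),79)
o=bot.get_obs()
im=bot.camera('scene')[:,:,::-1]; crop(im,'pics/cs9.png',240,170,60,50,12);cv2.imwrite('pics/s9.png',im)
blade(im,o['eef_pos'],79.0)
"
```

```text
t 6.0 pos [0.4599 0.0298 0.278 ] zang 79.17 x [ 0.003  0.    -1.   ]
shift [ 0.0035  0.0007 -0.0016] turn [0.003 0.001 0.003] q [ 0.065  0.263 -0.316  0.988  0.     0.254] F [ 0.38  0.77 -0.58] w 0.0153
0.055 pred -2.42 2.42 meas -2.10 2.40  ctr 0.15 [264.3 188.8] peak 0.05
0.062 pred -2.27 2.27 meas -2.00 2.20  ctr 0.10 [265.7 190.2] peak 0.05
0.07 pred -2.11 2.11 meas -1.90 1.90  ctr -0.00 [267.3 191.8] peak 0.05
0.078 pred -1.94 1.94 meas -1.50 2.10  ctr 0.30 [268.8 193.5] peak 0.05
0.086 pred -1.77 1.77 meas -1.40 1.90  ctr 0.25 [270.4 195.2] peak 0.05
0.092 pred -1.65 1.65 meas -1.60 2.00  ctr 0.20 [271.6 196.4] peak 0.04
px/mm along nn: lateral -0.266 z -0.168bl2.py:4: RuntimeWarning: divide by zero encountered in divide
  F=im.astype(float); F=F[:,:,1]/F[:,:,2]
bl2.py:4: RuntimeWarning: invalid value encountered in divide
  F=im.astype(float); F=F[:,:,1]/F[:,:,2]
```

View pics/cs9.png

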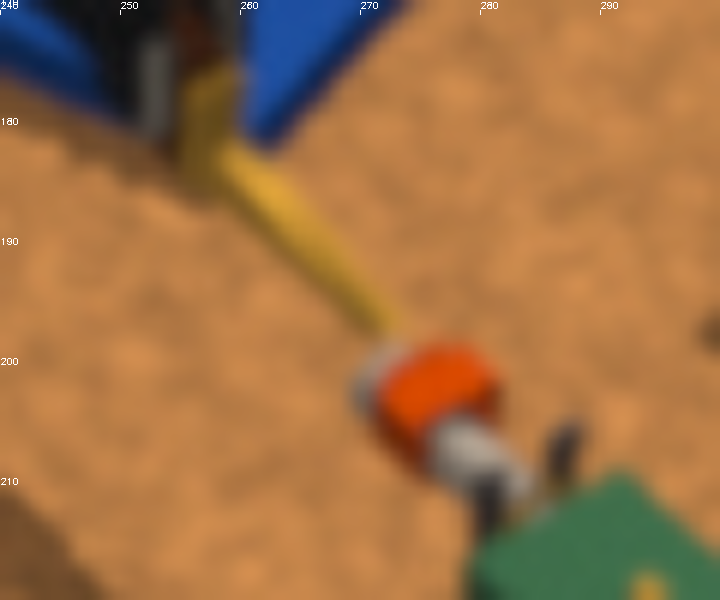

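Run:
```python
from rod import *
t=np.array([.5512,.0105,.075]); d=np.array([np.cos(np.radians(-11)),np.sin(np.radians(-11)),0])
a=px("scene",t);b=px("scene",t+d*.05);w=(b-a)/np.linalg.norm(b-a);nn=np.array([-w[1],w[0]])
print("tip px",a.round(2),"nn",nn.round(3),"axis coord",(a@nn).round(2),(b@nn).round(2))
im=cv2.imread("pics/s9.png")
crop(im,"pics/cs10.png",264,192,24,24,25)
# orange soft mask perpendicular extents
hs=cv2.cvtColor(im,cv2.COLOR_BGR2HSV); F=im.astype(float); v=F[:,:,1]/F[:,:,2]
for s in (.015,.018,.021,.024,.027,.030,.033):
    p=px("scene",t+d*s); u=np.arange(-10,10.1,.25);P=p[:,None]+nn[:,None]*u
    r=map_coordinates(v,[P[1],P[0]],order=1); m=r<.47
    if m.any(): print("clip s",s,"orange from",u[m][0],"to",u[m][-1])
for s in (.001,.003,.005,.007):
    p=px("scene",t+d*s); u=np.arange(-8,8.1,.25);P=p[:,None]+nn[:,None]*u
    S=np.array([map_coordinates(F[:,:,k],[P[1],P[0]],order=1) for k in range(3)]); sat=1-S.min(0)/S.max(0)
    print("head",s,p.round(1),sat[::2].round(2))
```

```text
tip px [271.31 200.62] nn [-0.674  0.739] axis coord -34.56 -34.56
clip s 0.015 orange from -6.0 to 3.75
clip s 0.018 orange from -6.25 to 3.75
clip s 0.021 orange from -6.25 to 3.75
clip s 0.024 orange from -6.0 to 3.5
clip s 0.027 orange from -5.75 to -3.0
clip s 0.03 orange from -4.75 to -3.25
head 0.001 [271.5 200.8] [0.62 0.62 0.62 0.62 0.63 0.63 0.64 0.65 0.64 0.63 0.59 0.54 0.55 0.56
 0.55 0.56 0.55 0.51 0.49 0.45 0.38 0.36 0.41 0.48 0.54 0.58 0.61 0.62
 0.62 0.62 0.62 0.62 0.62]
head 0.003 [271.9 201.2] [0.62 0.62 0.62 0.63 0.64 0.65 0.67 0.68 0.69 0.68 0.66 0.66 0.67 0.68
 0.7  0.7  0.69 0.67 0.64 0.58 0.52 0.44 0.43 0.5  0.55 0.58 0.61 0.62
 0.62 0.62 0.62 0.62 0.62]
head 0.005 [272.3 201.5] [0.62 0.62 0.63 0.64 0.66 0.69 0.71 0.73 0.76 0.76 0.77 0.79 0.8  0.82
 0.85 0.85 0.83 0.83 0.79 0.73 0.65 0.58 0.53 0.52 0.57 0.6  0.61 0.62
 0.62 0.62 0.62 0.62 0.62]
head 0.007 [272.7 201.9] [0.62 0.63 0.64 0.66 0.69 0.72 0.76 0.81 0.84 0.86 0.88 0.89 0.9  0.92
 0.94 0.95 0.95 0.92 0.9  0.86 0.78 0.69 0.64 0.61 0.6  0.62 0.62 0.62
 0.62 0.62 0.62 0.62 0.62]<stdin>:8: RuntimeWarning: divide by zero encountered in divide
<stdin>:8: RuntimeWarning: invalid value encountered in divide
```

View pics/cs10.png

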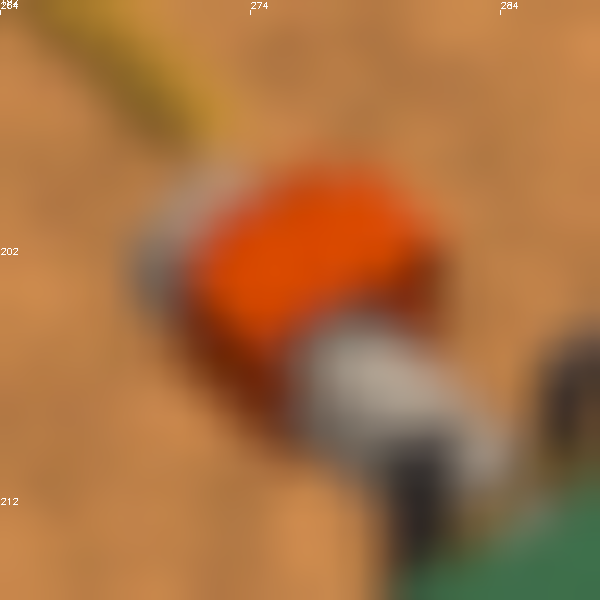

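Emit:
{"api": "arm_command", "payload": {"moves": [0,0,0.01,0,0,0,1,0,0,0.01,0,0,0,1,0.006,0,0,0,0,0,1,0.006,0,0,0,0,0,1,0,0,0,0,0,0,1]}}

```text
clock: 6.47
eef_pos: [0.4641, 0.0521, 0.2651]
tool_rot: [-0.451, 0.544, 0.45, 0.546]
ft_force: [-0.4, -0.1, -0.4]
grip_width: 0.0148
```

```bash
cat >> h.py <<'E'
def rel():
    "TCP relative to assumed rod line: s = tip distance past rod tip, lat, underside z"
    o=bot.get_obs(); M=axes(); a=np.radians(-11); d=np.array([np.cos(a),np.sin(a)]); l=np.array([-d[1],d[0]])
    za=np.degrees(np.arctan2(M[1,2],M[0,2])); w=np.radians(za-90)
    tip=o["eef_pos"][:2]+.098*np.array([np.cos(w),np.sin(w)]); r=tip-[.5512,.0105]
    print("t %.2f tip s %.1f lat %.1f under %.1f yaw %.2f pitch %.4f roll %.4f F(fwd,lat,z) %.1f %.1f %.1f w %.1f"%(o["clock"],1e3*r@d,1e3*r@l,1e3*(o["eef_pos"][2]-.1874),za-90,M[:2,0]@d,M[:2,0]@l,*(np.array([d,l])@o["ft_force"][:2]),o["ft_force"][2],1e3*o["grip_width"]))
E
python3 -c "
from h import *
rel()"
```

```text
t 6.47 tip s 4.5 lat 24.6 under 77.7 yaw -10.79 pitch 0.0031 roll 0.0017 F(fwd,lat,z) -0.4 -0.2 -0.4 w 14.8
```

Emit:
{"api": "arm_command", "payload": {"moves": [0,0,-0.005,0,0,0,1,0,0,-0.002,0,0,0,1,0,0,-0.002,0,0,0,1]}}

```text
clock: 6.72
eef_pos: [0.4615, 0.043, 0.2639]
tool_rot: [-0.451, 0.544, 0.451, 0.545]
ft_force: [-0.4, -0.4, -0.9]
grip_width: 0.0152
```

```bash
python3 -c "
from h import *
rel()"
```

```text
t 6.72 tip s 3.8 lat 15.3 under 76.5 yaw -10.71 pitch 0.0004 roll 0.0005 F(fwd,lat,z) -0.3 -0.5 -0.9 w 15.2
```

Emit:
{"api": "arm_command", "payload": {"moves": [0,0,-0.002,0,0,0,1,0,0,-0.002,0,0,0,1]}}

```text
clock: 6.88
eef_pos: [0.4604, 0.0381, 0.2639]
tool_rot: [-0.451, 0.545, 0.451, 0.545]
ft_force: [-0.0, 0.6, -2.2]
grip_width: 0.0155
```

```bash
python3 -c "
from h import *
rel()"
```

```text
t 6.88 tip s 3.6 lat 10.2 under 76.5 yaw -10.76 pitch -0.0001 roll 0.0004 F(fwd,lat,z) -0.1 0.5 -2.2 w 15.5
```

```bash
python3 -c "
from h import *
im=bot.camera('scene')[:,:,::-1]; crop(im,'pics/cs11.png',250,180,40,40,16);cv2.imwrite('pics/s11.png',im)
rel()"
```

```text
t 6.93 tip s 3.6 lat 9.9 under 76.5 yaw -10.79 pitch -0.0001 roll -0.0001 F(fwd,lat,z) -0.8 -0.5 -0.4 w 14.8
```

View pics/cs11.png

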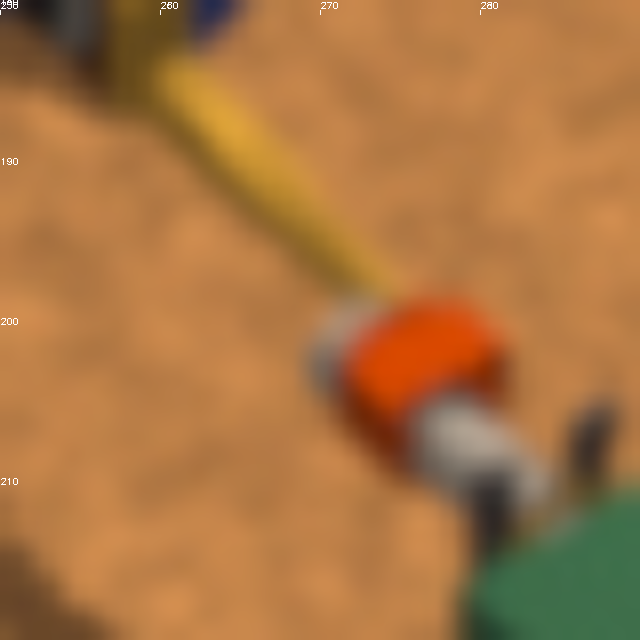

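Emit:
{"api": "arm_command", "payload": {"moves": [0,0,-0.002,0,0,0,1,0,0,0,0,0,0,1]}}

```text
clock: 7.1
eef_pos: [0.4598, 0.0352, 0.2641]
tool_rot: [-0.451, 0.545, 0.451, 0.545]
ft_force: [0.0, 0.3, -1.4]
grip_width: 0.0152
```

```bash
python3 -c "
from h import *
rel()"
```

```text
t 7.10 tip s 3.6 lat 7.1 under 76.7 yaw -10.83 pitch -0.0000 roll 0.0000 F(fwd,lat,z) -0.0 0.3 -1.4 w 15.2
```

Emit:
{"api": "arm_command", "payload": {"moves": [0,0,-0.002,0,0,0,1,0,0,0,0,0,0,1]}}

```text
clock: 7.27
eef_pos: [0.4593, 0.0329, 0.2642]
tool_rot: [-0.45, 0.545, 0.451, 0.545]
ft_force: [-0.4, 0.3, -1.0]
grip_width: 0.0151
```

```bash
python3 -c "
from h import *
rel()"
```

```text
t 7.27 tip s 3.6 lat 4.7 under 76.8 yaw -10.85 pitch 0.0000 roll 0.0002 F(fwd,lat,z) -0.4 0.3 -1.0 w 15.1
```

Emit:
{"api": "arm_command", "payload": {"moves": [0,0,-0.002,0,0,0,1,0,0,0,0,0,0,1]}}

```text
clock: 7.43
eef_pos: [0.4589, 0.0308, 0.2643]
tool_rot: [-0.45, 0.545, 0.451, 0.545]
ft_force: [-0.1, -0.7, -1.2]
grip_width: 0.0154
```

```bash
python3 -c "
from h import *
rel()"
```

```text
t 7.43 tip s 3.5 lat 2.6 under 76.9 yaw -10.85 pitch 0.0000 roll 0.0002 F(fwd,lat,z) 0.0 -0.8 -1.2 w 15.4
```

```bash
python3 -c "
from h import *
im=bot.camera('scene')[:,:,::-1]; crop(im,'pics/cs12.png',250,180,40,40,16);cv2.imwrite('pics/s12.png',im)
d=np.array([np.cos(np.radians(-11)),np.sin(np.radians(-11)),0])
o=bot.get_obs(); print('tip px',px('scene',o['eef_pos']-[0,0,.1864]+.098*d))
print('rod tip ctr/top px',px('scene',np.array([.5512,.0105,.075])),px('scene',np.array([.5512,.0105,.0855])))"
```

```text
tip px [272.62815613 200.31249065]
rod tip ctr/top px [271.30851096 200.61755347] [271.43176197 198.37182941]
```

View pics/cs12.png

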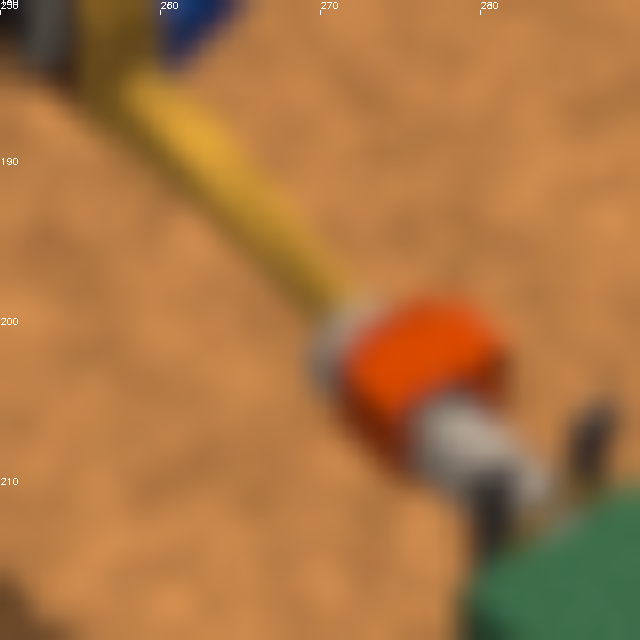

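```bash
python3 -c "
from h import *
a=np.radians(-10.85);d=np.array([np.cos(a),np.sin(a),0]);l=np.array([-d[1],d[0],0])
o=bot.get_obs(); B=o['eef_pos']-[0,0,.1874]
for nm,X,L,Z in[('ferr-blade near',.026,-.005,.015),('ferr-blade far',.026,.005,.015),('ferr near bottom',.026,-.008,0),('ferr top near',.026,-.008,.036),('knee near',.048,-.005,.015),('knee far',.048,.005,.015),('tip near',.098,-.005,.001),('tip far',.098,.005,.002)]:
    print(nm,(px('scene',B+d*X+l*L+[0,0,Z])+.5).round(1))
im=cv2.imread('pics/s12.png'); crop(im,'pics/cs13.png',240,165,40,40,16)
"
```

```text
ferr-blade near [258.  185.7]
ferr-blade far [260.4 184.4]
ferr near bottom [257.2 189.3]
ferr top near [257.4 181.5]
knee near [262.2 189.5]
knee far [264.6 188.2]
tip near [272.  201.5]
tip far [274.4 199.9]
```

View pics/cs13.png

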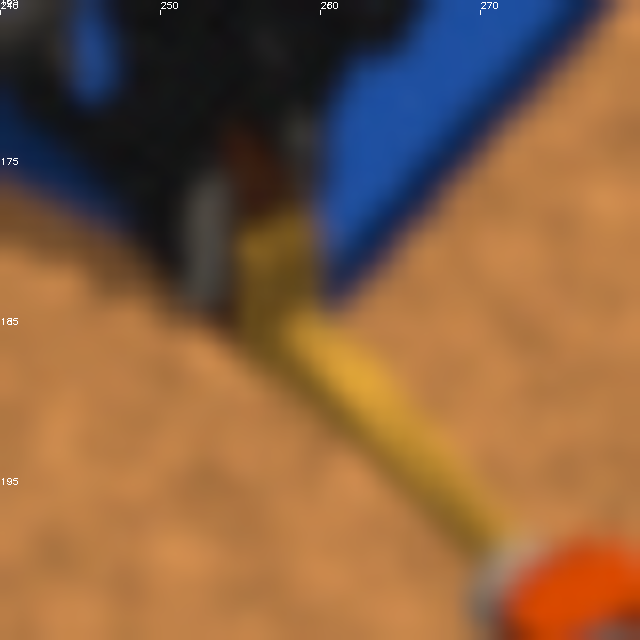

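Emit:
{"api": "arm_command", "payload": {"moves": [0,-0.0015,0,0,0,0,1,0,0,0,0,0,0,1]}}

```text
clock: 7.65
eef_pos: [0.4594, 0.0307, 0.2639]
tool_rot: [-0.45, 0.546, 0.452, 0.544]
ft_force: [0.7, -0.6, -1.7]
grip_width: 0.0154
```

```bash
python3 -c "
from h import *
rel()"
```

```text
t 7.65 tip s 4.1 lat 2.6 under 76.5 yaw -10.83 pitch -0.0033 roll 0.0003 F(fwd,lat,z) 0.8 -0.4 -1.7 w 15.4
```

Emit:
{"api": "arm_command", "payload": {"moves": [0,-0.0015,0,0,0,0,1,0,0,0,0,0,0,1]}}

```text
clock: 7.82
eef_pos: [0.4601, 0.0306, 0.2634]
tool_rot: [-0.449, 0.546, 0.452, 0.543]
ft_force: [-0.6, -0.1, -1.7]
grip_width: 0.0152
```

```bash
python3 -c "
from h import *
rel()"
```

```text
t 7.82 tip s 4.7 lat 2.7 under 76.0 yaw -10.81 pitch -0.0064 roll 0.0001 F(fwd,lat,z) -0.6 -0.2 -1.7 w 15.2
```

Emit:
{"api": "arm_command", "payload": {"moves": [0,-0.0015,0,0,0,0,1,0,0,0,0,0,0,1]}}

```text
clock: 7.98
eef_pos: [0.4607, 0.0305, 0.2628]
tool_rot: [-0.448, 0.547, 0.453, 0.543]
ft_force: [-1.8, 0.2, -1.2]
grip_width: 0.0146
```

```bash
python3 -c "
from h import *
rel()"
```

```text
t 7.98 tip s 5.4 lat 2.7 under 75.4 yaw -10.79 pitch -0.0096 roll -0.0002 F(fwd,lat,z) -1.8 -0.2 -1.2 w 14.6
```

```bash
python3 -c "
from h import *
goal((.46,.03,.264),79)"
```

```text
t 7.98 pos [0.4607 0.0305 0.2628] zang 79.21 x [-0.009  0.002 -1.   ]
shift [-0.0011  0.0006 -0.0006] turn [ 0.0037 -0.0002 -0.0096] q [ 0.065  0.287 -0.328  0.965  0.002  0.254] F [-1.8   0.16 -1.16] w 0.0146
```

Emit:
{"api": "arm_command", "payload": {"moves": [-0.001,0.005,0,0.004,0,-0.01,1,0,0,0.01,0,0,0,1,0,0,0.01,0,0,0,1,0,-0.007,0,0,0,0,1,0,-0.006,0,0,0,0,1,0,0,0,0,0,0,1]}}

```text
clock: 8.48
eef_pos: [0.4767, 0.0511, 0.2659]
tool_rot: [-0.453, 0.542, 0.447, 0.549]
ft_force: [0.6, 0.1, -0.8]
grip_width: 0.0154
```

```bash
python3 -c "
from h import *
rel(); goal((.46,.03,.264),79)"
```

```text
t 8.48 tip s 17.2 lat 25.7 under 78.5 yaw -11.00 pitch 0.0123 roll 0.0016 F(fwd,lat,z) 0.6 0.2 -0.8 w 15.4
t 8.48 pos [0.4767 0.0511 0.2659] zang 79.0 x [ 0.012 -0.001 -1.   ]
shift [ 0.0017  0.0124 -0.0239] turn [0.0001 0.0016 0.0123] q [ 0.107  0.306 -0.292  0.961 -0.002  0.299] F [ 0.58  0.08 -0.76] w 0.0154
```

Emit:
{"api": "arm_command", "payload": {"moves": [0.002,0.008,0,0,0.001,0.012,1,0,0,0,0,0,0,1]}}

```text
clock: 8.65
eef_pos: [0.4695, 0.0528, 0.2636]
tool_rot: [-0.45, 0.545, 0.45, 0.546]
ft_force: [-1.1, 1.0, -0.7]
grip_width: 0.0151
```

```bash
python3 -c "
from h import *
rel()"
```

```text
t 8.65 tip s 9.7 lat 25.9 under 76.2 yaw -11.00 pitch -0.0000 roll 0.0006 F(fwd,lat,z) -1.2 0.8 -0.7 w 15.1
```

Emit:
{"api": "arm_command", "payload": {"moves": [0,0,-0.004,0,0,0,1,0,0,-0.003,0,0,0,1,0,0,0,0,0,0,1]}}

```text
clock: 8.9
eef_pos: [0.4673, 0.0452, 0.2632]
tool_rot: [-0.449, 0.546, 0.45, 0.545]
ft_force: [0.5, 0.5, -2.2]
grip_width: 0.0152
```

```bash
python3 -c "
from h import *
rel()"
```

```text
t 8.90 tip s 9.0 lat 18.0 under 75.8 yaw -11.00 pitch -0.0013 roll -0.0002 F(fwd,lat,z) 0.4 0.6 -2.2 w 15.2
```

Emit:
{"api": "arm_command", "payload": {"moves": [0,0,-0.0015,0,0,0,1,0,0,0,0,0,0,1]}}

```text
clock: 9.07
eef_pos: [0.4667, 0.0429, 0.2632]
tool_rot: [-0.449, 0.546, 0.45, 0.545]
ft_force: [0.7, 0.2, -0.6]
grip_width: 0.0153
```

```bash
python3 -c "
from h import *
rel()"
```

```text
t 9.07 tip s 8.8 lat 15.6 under 75.8 yaw -11.06 pitch -0.0015 roll -0.0003 F(fwd,lat,z) 0.6 0.4 -0.6 w 15.3
```

Emit:
{"api": "arm_command", "payload": {"moves": [0,0,-0.0015,0,0,0,1,0,0,0,0,0,0,1]}}

```text
clock: 9.23
eef_pos: [0.4664, 0.0414, 0.2634]
tool_rot: [-0.449, 0.546, 0.45, 0.546]
ft_force: [-0.7, 0.7, -1.9]
grip_width: 0.0152
```

```bash
python3 -c "
from h import *
rel()"
```

```text
t 9.23 tip s 8.9 lat 14.1 under 76.0 yaw -11.05 pitch -0.0013 roll 0.0013 F(fwd,lat,z) -0.8 0.5 -1.9 w 15.2
```

Emit:
{"api": "arm_command", "payload": {"moves": [0,0,-0.0015,0,0,0,1,0,0,0,0,0,0,1]}}

```text
clock: 9.4
eef_pos: [0.4663, 0.0406, 0.2635]
tool_rot: [-0.449, 0.545, 0.451, 0.546]
ft_force: [0.7, 1.1, -1.0]
grip_width: 0.0152
```

```bash
python3 -c "
from h import *
rel()"
```

```text
t 9.40 tip s 8.9 lat 13.4 under 76.1 yaw -10.95 pitch -0.0013 roll 0.0045 F(fwd,lat,z) 0.5 1.2 -1.0 w 15.2
```

Emit:
{"api": "arm_command", "payload": {"moves": [0,0,0.005,0,0.004,0,1,-0.008,0,0,0,0,0,1,-0.008,0,-0.005,0,0,0,1,0,0,-0.008,0,0,0,1,0,0,-0.006,0,0,0,1,0,0,0,0,0,0,1]}}

```text
clock: 9.9
eef_pos: [0.4635, 0.0251, 0.2819]
tool_rot: [-0.451, 0.547, 0.449, 0.544]
ft_force: [0.3, -0.5, -1.8]
grip_width: 0.0152
```

```bash
python3 -c "
from h import *
rel(); goal((.46,.03,.264),79)"
```

```text
t 9.90 tip s 9.1 lat -2.4 under 94.5 yaw -10.98 pitch 0.0002 roll -0.0044 F(fwd,lat,z) 0.4 -0.5 -1.8 w 15.2
t 9.9 pos [0.4635 0.0251 0.2819] zang 79.02 x [-0.001 -0.004 -1.   ]
shift [0.0179 0.0044 0.0042] turn [ 0.0003 -0.0044  0.0002] q [ 0.055  0.266 -0.3    1.005 -0.004  0.247] F [ 0.26 -0.53 -1.84] w 0.0152
```

Emit:
{"api": "arm_command", "payload": {"moves": [0.004,0,0.001,0,-0.004,0,1,0.002,0,0,0,0,0,1,0,0,0,0,0,0,1]}}

```text
clock: 10.15
eef_pos: [0.4635, 0.0248, 0.2755]
tool_rot: [-0.449, 0.546, 0.449, 0.546]
ft_force: [0.3, 0.4, -1.6]
grip_width: 0.0154
```

```bash
python3 -c "
from h import *
rel()"
```

```text
t 10.15 tip s 9.2 lat -2.9 under 88.1 yaw -11.14 pitch 0.0009 roll 0.0000 F(fwd,lat,z) 0.2 0.5 -1.6 w 15.4
```

Emit:
{"api": "arm_command", "payload": {"moves": [0.001,0,0,0,0,0,1,0,0,0,0,0,0,1]}}

```text
clock: 10.32
eef_pos: [0.4632, 0.0248, 0.2737]
tool_rot: [-0.449, 0.546, 0.449, 0.546]
ft_force: [-0.0, 0.6, -1.5]
grip_width: 0.0151
```

```bash
python3 -c "
from h import *
rel()"
```

```text
t 10.32 tip s 8.9 lat -3.0 under 86.3 yaw -11.15 pitch -0.0007 roll -0.0002 F(fwd,lat,z) -0.1 0.5 -1.5 w 15.1
```

Emit:
{"api": "arm_command", "payload": {"moves": [0.001,0,0,0,0,0,1,0,0,0,0,0,0,1]}}

```text
clock: 10.48
eef_pos: [0.4634, 0.025, 0.2728]
tool_rot: [-0.449, 0.546, 0.449, 0.546]
ft_force: [-0.8, 0.6, 0.9]
grip_width: 0.0153
```

```bash
python3 -c "
from h import *
rel()"
```

```text
t 10.48 tip s 9.0 lat -2.7 under 85.4 yaw -11.12 pitch -0.0001 roll -0.0003 F(fwd,lat,z) -0.9 0.4 0.9 w 15.3
```

Emit:
{"api": "arm_command", "payload": {"moves": [0,0,0.001,0,0,0,1,0,-0.002,0,0,0,0,1,0,-0.002,0,0,0,0,1,0,0,0,0,0,0,1]}}

```text
clock: 10.82
eef_pos: [0.4682, 0.0256, 0.2732]
tool_rot: [-0.45, 0.546, 0.449, 0.546]
ft_force: [0.2, -0.6, 0.2]
grip_width: 0.015
```

```bash
python3 -c "
from h import *
rel()
im=bot.camera('scene')[:,:,::-1]; crop(im,'pics/cs14.png',255,180,40,40,16)"
```

```text
t 10.82 tip s 13.6 lat -1.2 under 85.8 yaw -11.08 pitch 0.0012 roll -0.0000 F(fwd,lat,z) 0.3 -0.5 0.2 w 15.0
```

View pics/cs14.png

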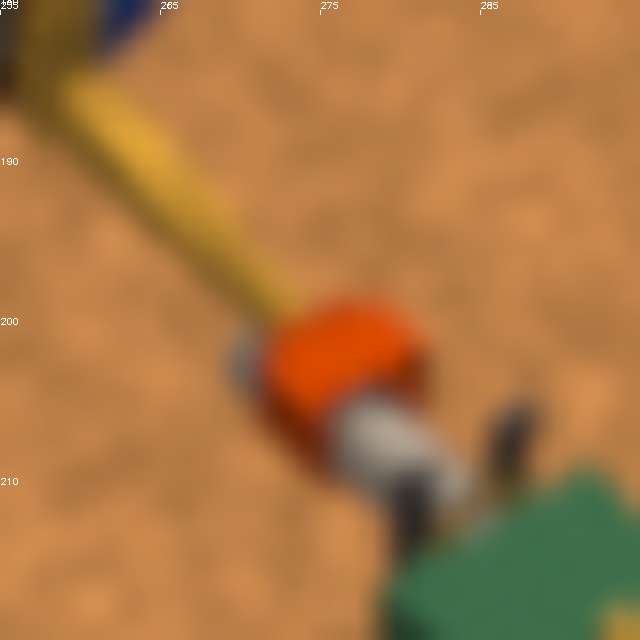

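Emit:
{"api": "arm_command", "payload": {"moves": [0.0005,-0.003,0,0,0,0,1,0.0005,-0.003,0,0,0,0,1,0,0,0,0,0,0,1]}}

```text
clock: 11.12
eef_pos: [0.475, 0.0244, 0.2729]
tool_rot: [-0.45, 0.545, 0.449, 0.547]
ft_force: [0.5, -0.0, -1.0]
grip_width: 0.0153
```

```bash
python3 -c "
from h import *
rel()"
```

```text
t 11.12 tip s 20.5 lat -1.0 under 85.5 yaw -11.07 pitch 0.0029 roll 0.0004 F(fwd,lat,z) 0.5 0.1 -1.0 w 15.3
```

Emit:
{"api": "arm_command", "payload": {"moves": [0.0005,-0.003,0,0,0,0,1,0.0005,-0.003,0,0,0,0,1,0,0,0,0,0,0,1]}}

```text
clock: 11.37
eef_pos: [0.4821, 0.0231, 0.2727]
tool_rot: [-0.451, 0.545, 0.448, 0.547]
ft_force: [0.5, -0.2, 1.2]
grip_width: 0.0155
```

```bash
python3 -c "
from h import *
rel()
im=bot.camera('scene')[:,:,::-1]; crop(im,'pics/cs15.png',255,180,40,40,16)"
```

```text
t 11.37 tip s 27.7 lat -0.9 under 85.3 yaw -11.07 pitch 0.0051 roll 0.0009 F(fwd,lat,z) 0.5 -0.1 1.2 w 15.5
```

View pics/cs15.png

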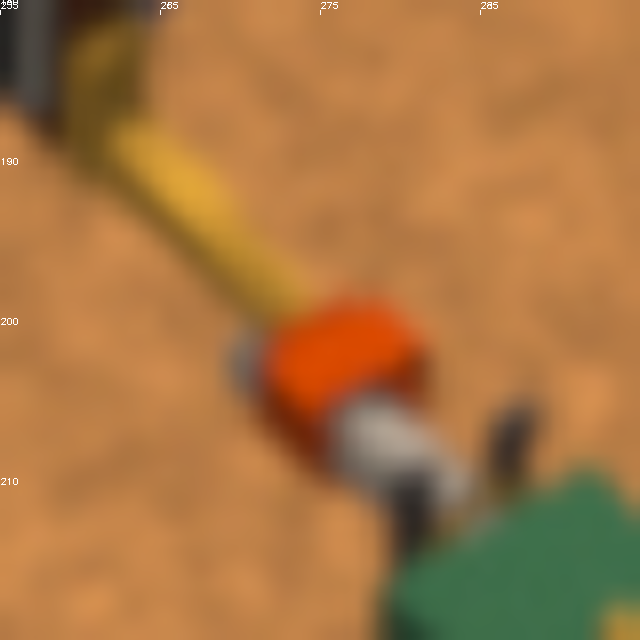

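Emit:
{"api": "arm_command", "payload": {"moves": [0.0005,-0.003,0,0,0,0.004,1,0.0005,-0.003,0,0,0,0.001,1,0.0005,-0.003,0,0,0,0.001,1,0,0,0,0,0,0,1]}}

```text
clock: 11.75
eef_pos: [0.491, 0.0215, 0.2732]
tool_rot: [-0.449, 0.546, 0.45, 0.546]
ft_force: [1.1, -0.6, 0.7]
grip_width: 0.0154
```

```bash
python3 -c "
from h import *
rel()"
```

```text
t 11.75 tip s 36.8 lat -0.8 under 85.8 yaw -11.06 pitch -0.0013 roll 0.0019 F(fwd,lat,z) 1.2 -0.4 0.7 w 15.4
```

Emit:
{"api": "arm_command", "payload": {"moves": [0.0005,-0.003,0,0,0,0.001,1,0.0005,-0.003,0,0,0,0.001,1,0.0005,-0.003,0,0,0,0.001,1,0,0,0,0,0,0,1]}}

```text
clock: 12.08
eef_pos: [0.4993, 0.02, 0.2734]
tool_rot: [-0.447, 0.547, 0.452, 0.545]
ft_force: [1.0, -0.3, 0.2]
grip_width: 0.015
```

```bash
python3 -c "
from h import *
rel()
im=bot.camera('scene')[:,:,::-1]; crop(im,'pics/cs16.png',255,180,40,40,16)"
```

```text
t 12.08 tip s 45.2 lat -0.6 under 86.0 yaw -11.02 pitch -0.0072 roll 0.0029 F(fwd,lat,z) 1.0 -0.1 0.2 w 15.0
```

View pics/cs16.png

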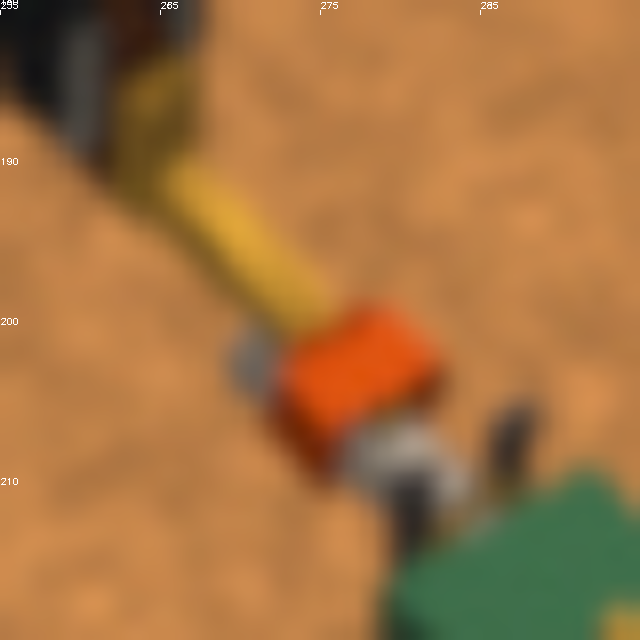

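Emit:
{"api": "arm_command", "payload": {"moves": [0.0005,-0.003,-0.0003,0,0.003,-0.006,1,0.0005,-0.003,0,0,0,0,1,0.0005,-0.003,0,0,0,0,1,0.0005,-0.003,0,0,0,0,1]}}

```text
clock: 12.47
eef_pos: [0.5088, 0.018, 0.273]
tool_rot: [-0.448, 0.547, 0.452, 0.544]
ft_force: [-4.6, 0.8, 10.1]
grip_width: 0.0151
```

```bash
python3 -c "
from h import *
rel()"
```

```text
t 12.47 tip s 55.0 lat -0.7 under 85.6 yaw -10.96 pitch -0.0069 roll 0.0010 F(fwd,lat,z) -4.7 -0.1 10.1 w 15.1
```

Emit:
{"api": "arm_command", "payload": {"moves": [0.0005,-0.003,0,0,0,0,1,0.0005,-0.003,0,0,0,0,1,0.0005,-0.003,0,0,0,0,1]}}

```text
clock: 12.72
eef_pos: [0.516, 0.0166, 0.2731]
tool_rot: [-0.447, 0.547, 0.454, 0.543]
ft_force: [-5.4, 0.8, 9.8]
grip_width: 0.0152
```

```bash
python3 -c "
from h import *
rel()
im=bot.camera('scene')[:,:,::-1]; crop(im,'pics/cs17.png',255,180,40,40,16)"
```

```text
t 12.72 tip s 62.3 lat -0.6 under 85.7 yaw -10.92 pitch -0.0115 roll 0.0016 F(fwd,lat,z) -5.4 -0.2 9.8 w 15.2
```

View pics/cs17.png

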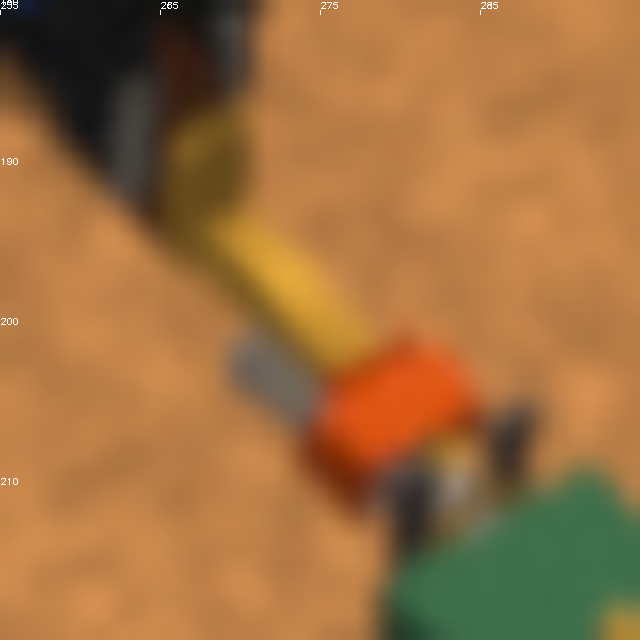

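Emit:
{"api": "arm_command", "payload": {"moves": [0.0003,-0.003,-0.0003,0,0.001,-0.008,1,0.0003,-0.003,0,0,0,-0.002,1,0.0003,-0.003,0,0,0,-0.002,1]}}

```text
clock: 13.02
eef_pos: [0.5233, 0.015, 0.2729]
tool_rot: [-0.449, 0.546, 0.452, 0.545]
ft_force: [-6.4, 1.6, 10.7]
grip_width: 0.0151
```

```bash
python3 -c "
from h import *
rel()"
```

```text
t 13.02 tip s 69.8 lat -0.7 under 85.5 yaw -10.88 pitch -0.0045 roll 0.0015 F(fwd,lat,z) -6.6 0.3 10.7 w 15.1
```

Emit:
{"api": "arm_command", "payload": {"moves": [0.0003,-0.003,0,0,0,-0.002,1,0.0003,-0.003,0,0,0,-0.002,1,0.0003,-0.003,0,0,0,-0.002,1]}}

```text
clock: 13.27
eef_pos: [0.5275, 0.0141, 0.273]
tool_rot: [-0.447, 0.547, 0.455, 0.543]
ft_force: [-8.2, 1.5, 12.8]
grip_width: 0.0148
```

```bash
python3 -c "
from h import *
rel()
im=bot.camera('scene')[:,:,::-1]; crop(im,'pics/cs18.png',260,180,40,40,16)"
```

```text
t 13.27 tip s 74.0 lat -0.7 under 85.6 yaw -10.82 pitch -0.0128 roll 0.0021 F(fwd,lat,z) -8.3 -0.1 12.8 w 14.8
```

View pics/cs18.png

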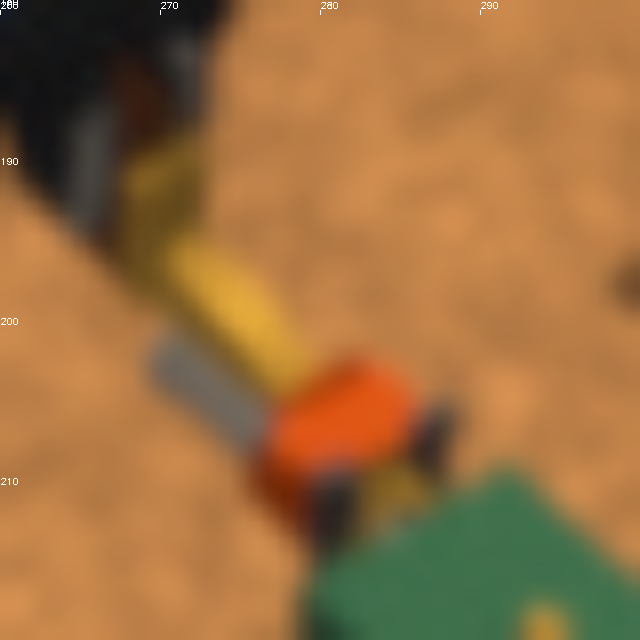

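Emit:
{"api": "arm_command", "payload": {"moves": [0.0003,-0.004,-0.0003,0,0.002,-0.01,1,0.0003,-0.004,0,0,0,-0.004,1,0.0003,-0.004,0,0,0,-0.004,1]}}

```text
clock: 13.57
eef_pos: [0.5345, 0.0125, 0.2729]
tool_rot: [-0.448, 0.546, 0.454, 0.543]
ft_force: [-8.0, 1.1, 13.7]
grip_width: 0.0151
```

```bash
python3 -c "
from h import *
rel()"
```

```text
t 13.57 tip s 81.2 lat -0.8 under 85.5 yaw -10.73 pitch -0.0088 roll 0.0011 F(fwd,lat,z) -8.1 -0.5 13.7 w 15.1
```

Emit:
{"api": "arm_command", "payload": {"moves": [0.0003,-0.004,0,0,0,-0.004,1,0.0003,-0.004,0,0,0,-0.004,1,0.0003,-0.004,0,0,0,-0.004,1]}}

```text
clock: 13.82
eef_pos: [0.5404, 0.0113, 0.273]
tool_rot: [-0.447, 0.547, 0.456, 0.541]
ft_force: [-8.0, 0.6, 12.2]
grip_width: 0.0153
```

```bash
python3 -c "
from h import *
rel()
im=bot.camera('scene')[:,:,::-1]; crop(im,'pics/cs19.png',260,180,40,40,16)"
```

```text
t 13.82 tip s 87.2 lat -0.7 under 85.6 yaw -10.65 pitch -0.0143 roll 0.0017 F(fwd,lat,z) -8.0 -0.9 12.2 w 15.3
```

View pics/cs19.png

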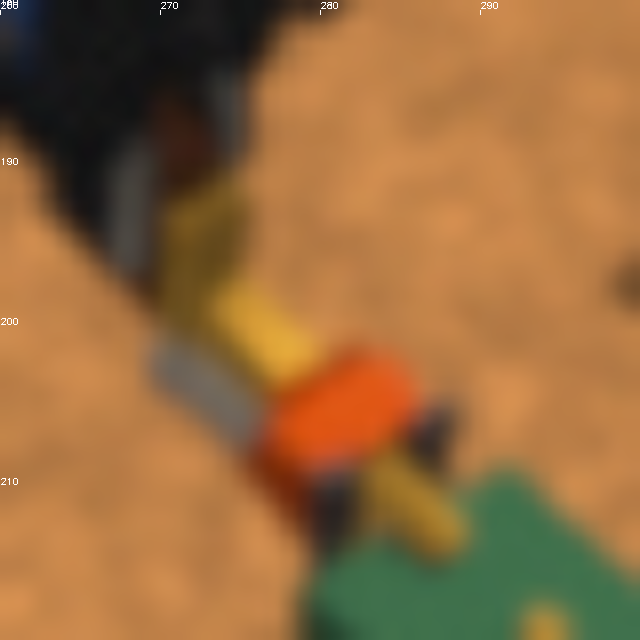

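Emit:
{"api": "arm_command", "payload": {"moves": [0.0003,-0.004,-0.0003,-0.003,0.002,-0.01,1,0.0003,-0.004,0,0,0,-0.004,1,0.0003,-0.004,0,0,0,-0.004,1]}}

```text
clock: 14.12
eef_pos: [0.5468, 0.0099, 0.2728]
tool_rot: [-0.449, 0.546, 0.456, 0.541]
ft_force: [-9.9, 1.3, 13.5]
grip_width: 0.0149
```

```bash
python3 -c "
from h import *
rel()
im=bot.camera('scene')[:,:,::-1]; crop(im,'pics/cs20.png',260,180,40,40,16)"
```

```text
t 14.12 tip s 93.8 lat -0.4 under 85.4 yaw -10.38 pitch -0.0123 roll 0.0008 F(fwd,lat,z) -9.9 -0.6 13.5 w 14.9
```

View pics/cs20.png

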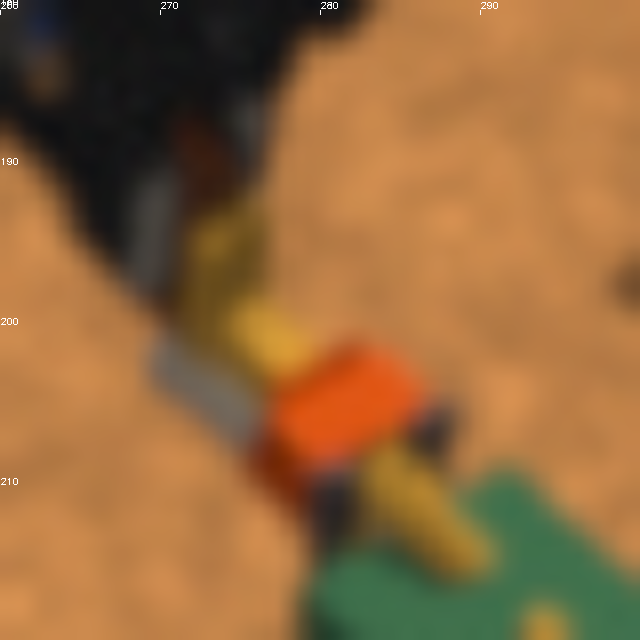

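Emit:
{"api": "arm_command", "payload": {"moves": [0.0003,-0.004,-0.0003,0.01,0.001,-0.008,1,0.0003,-0.004,0,0,0,-0.004,1]}}

```text
clock: 14.33
eef_pos: [0.5507, 0.009, 0.2726]
tool_rot: [-0.447, 0.548, 0.454, 0.543]
ft_force: [-10.8, 2.0, 15.2]
grip_width: 0.0151
```

```bash
python3 -c "
from h import *
rel()"
```

```text
t 14.33 tip s 97.8 lat -1.4 under 85.2 yaw -10.91 pitch -0.0126 roll 0.0008 F(fwd,lat,z) -11.0 -0.1 15.2 w 15.1
```

Emit:
{"api": "arm_command", "payload": {"moves": [0.0003,-0.004,0,0,0,-0.004,1]}}

```text
clock: 14.42
eef_pos: [0.5523, 0.0086, 0.2727]
tool_rot: [-0.446, 0.548, 0.455, 0.542]
ft_force: [-10.3, 1.9, 14.0]
grip_width: 0.0151
```

```bash
python3 -c "
from h import *
rel()
im=bot.camera('scene')[:,:,::-1]; crop(im,'pics/cs21.png',260,180,40,40,16)"
```

```text
t 14.42 tip s 99.4 lat -1.4 under 85.3 yaw -10.88 pitch -0.0153 roll 0.0009 F(fwd,lat,z) -10.4 -0.1 14.0 w 15.1
```

View pics/cs21.png

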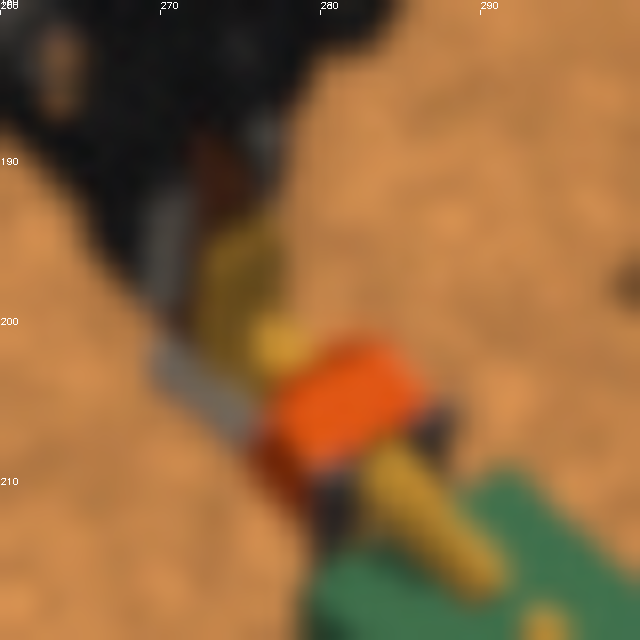

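Emit:
{"api": "arm_command", "payload": {"moves": [0.0003,-0.004,0,0,0,-0.01,1,0,0,0,0,0,0,1]}}

```text
clock: 14.63
eef_pos: [0.5546, 0.0082, 0.2728]
tool_rot: [-0.447, 0.547, 0.454, 0.543]
ft_force: [1.5, -0.2, 1.1]
grip_width: 0.0153
```

```bash
python3 -c "
from h import *
rel()"
```

```text
t 14.63 tip s 101.7 lat -1.3 under 85.4 yaw -10.85 pitch -0.0103 roll 0.0012 F(fwd,lat,z) 1.5 0.1 1.1 w 15.3
```

Emit:
{"api": "arm_command", "payload": {"moves": [0.0003,-0.004,0,0,0,-0.005,1]}}

```text
clock: 14.72
eef_pos: [0.5572, 0.0077, 0.2726]
tool_rot: [-0.448, 0.547, 0.453, 0.543]
ft_force: [-6.1, 1.0, 9.4]
grip_width: 0.0152
```

```bash
python3 -c "
from h import *
rel()
im=bot.camera('scene')[:,:,::-1]; crop(im,'pics/cs22.png',260,180,40,40,16)"
```

```text
t 14.72 tip s 104.4 lat -1.3 under 85.2 yaw -10.82 pitch -0.0090 roll 0.0013 F(fwd,lat,z) -6.2 -0.2 9.4 w 15.2
```

View pics/cs22.png

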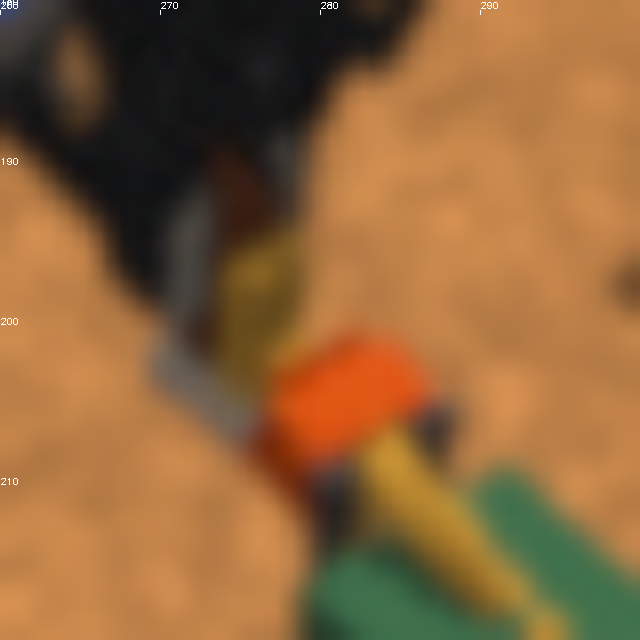

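Run:
```python
from h import *
a=np.radians(-11);d=np.array([np.cos(a),np.sin(a),0]);l=np.array([-d[1],d[0],0])
t=np.array([.5512,.0105,.075])-.0012*l
print("bias check: clip at start top-centre pred",(px("scene",t+d*.025+[0,0,.019])+.5).round(1))
for s in(.04,.045,.05):
  for L in(0,.006,.0115): print(s,L,"top centre",(px("scene",t+d*s+[0,0,.019+L])+.5).round(1))
def c(f):
    im=cv2.imread(f)
for i in("pics/cs9.png",):pass
im=cv2.imread("pics/scene0.png")
def top(im):
    F=im.astype(float); m=((F[:,:,2]>175)&(F[:,:,1]/(F[:,:,2]+1)<.46)).astype(np.uint8); m[:, :255]=0; m[:,300:]=0; m[:190]=0; m[225:]=0
    M=cv2.moments(m,True); return M["m00"],M["m10"]/max(M["m00"],1)+.5,M["m01"]/max(M["m00"],1)+.5
print(top(im)); 
im=bot.camera("scene")[:,:,::-1]; print(top(im)); rel()
```

```text
bias check: clip at start top-centre pred [276.8 201.8]
0.04 0 top centre [279.9 204.6]
0.04 0.006 top centre [280.  203.3]
0.04 0.0115 top centre [280.1 202.1]
0.045 0 top centre [280.9 205.5]
0.045 0.006 top centre [281.  204.2]
0.045 0.0115 top centre [281.1 203. ]
0.05 0 top centre [282.  206.5]
0.05 0.006 top centre [282.1 205.2]
0.05 0.0115 top centre [282.2 204. ]
(34.0, 276.3235294117647, 201.88235294117646)
(43.0, 281.75581395348837, 204.59302325581396)
t 14.82 tip s 105.7 lat -1.3 under 85.3 yaw -10.84 pitch -0.0057 roll 0.0013 F(fwd,lat,z) -1.3 0.2 5.4 w 15.3
```

Emit:
{"api": "arm_command", "payload": {"moves": [0.0003,-0.003,0,0,0,-0.004,1]}}

```text
clock: 14.9
eef_pos: [0.5603, 0.0071, 0.2725]
tool_rot: [-0.449, 0.546, 0.452, 0.544]
ft_force: [-5.6, 0.5, 12.6]
grip_width: 0.015
```

```bash
cat > look.py <<'E'
from h import *
import sys
def top(im):
    F=im.astype(float); m=((F[:,:,2]>175)&(F[:,:,1]/(F[:,:,2]+1)<.46)).astype(np.uint8); m[:, :255]=0; m[:,300:]=0; m[:190]=0; m[225:]=0
    M=cv2.moments(m,True); return M["m00"],M["m10"]/max(M["m00"],1)+.5,M["m01"]/max(M["m00"],1)+.5
im=bot.camera("scene")[:,:,::-1]; print(top(im)); rel(); crop(im,sys.argv[1],260,180,40,40,16)
E
python3 look.py pics/cs23.png
```

```text
(41.0, 281.5487804878049, 204.5731707317073)
t 14.95 tip s 108.3 lat -1.3 under 85.2 yaw -10.83 pitch -0.0036 roll 0.0016 F(fwd,lat,z) -2.7 0.0 7.1 w 15.4
```

Emit:
{"api": "arm_command", "payload": {"moves": [0.0003,-0.003,0,0,0,-0.004,1]}}

```text
clock: 15.03
eef_pos: [0.5628, 0.0067, 0.2725]
tool_rot: [-0.449, 0.545, 0.452, 0.545]
ft_force: [-6.2, 1.3, 10.5]
grip_width: 0.0148
```

```bash
python3 look.py pics/cs24.png
```

```text
(40.0, 281.5, 203.425)
t 15.08 tip s 110.8 lat -1.2 under 85.2 yaw -10.82 pitch -0.0017 roll 0.0019 F(fwd,lat,z) -2.6 -0.4 8.6 w 15.1
```

View pics/cs24.png

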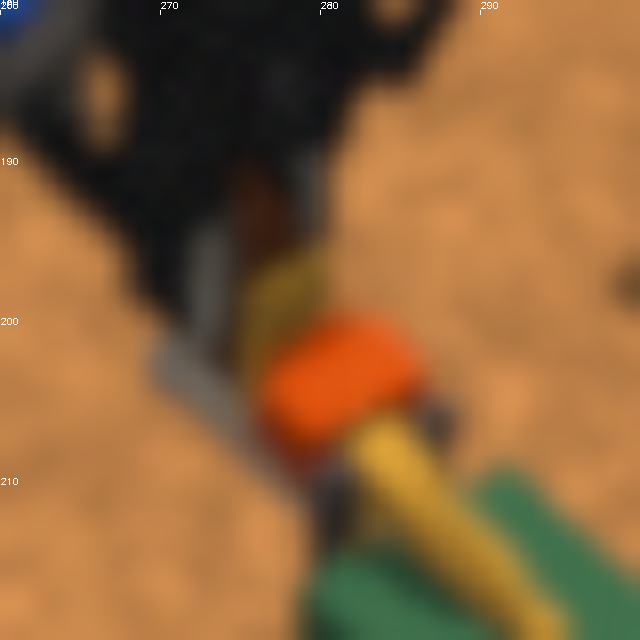

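Emit:
{"api": "arm_command", "payload": {"moves": [0,0,0,0,0,0,1,0,0,0,0,0,0,1,0,0,0,0,0,0,1]}}

```text
clock: 15.33
eef_pos: [0.5636, 0.0065, 0.2726]
tool_rot: [-0.45, 0.545, 0.452, 0.545]
ft_force: [-1.4, 0.1, 4.4]
grip_width: 0.0152
```

```bash
python3 look.py pics/cs25.png
```

```text
(41.0, 281.2560975609756, 203.03658536585365)
t 15.38 tip s 110.9 lat -1.2 under 85.2 yaw -10.82 pitch -0.0023 roll 0.0020 F(fwd,lat,z) -1.5 -0.1 5.2 w 15.4
```

View pics/cs25.png

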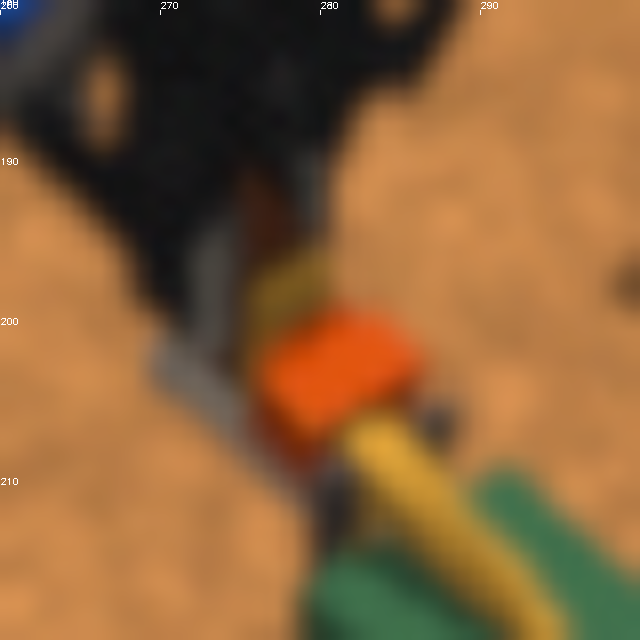

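Emit:
{"api": "arm_command", "payload": {"moves": [-0.003,0,0,0,0,0,1,-0.004,0,0,0,0,0,1,-0.004,0,0,0,0,0,1]}}

```text
clock: 15.63
eef_pos: [0.5625, 0.0064, 0.2807]
tool_rot: [-0.448, 0.547, 0.453, 0.543]
ft_force: [0.2, 0.7, -2.4]
grip_width: 0.015
```

```bash
python3 look.py pics/cs26.png
```

```text
(36.0, 280.94444444444446, 202.02777777777777)
t 15.68 tip s 110.1 lat -1.6 under 94.2 yaw -10.83 pitch -0.0076 roll 0.0006 F(fwd,lat,z) -0.2 0.4 -1.8 w 15.3
```

View pics/cs26.png

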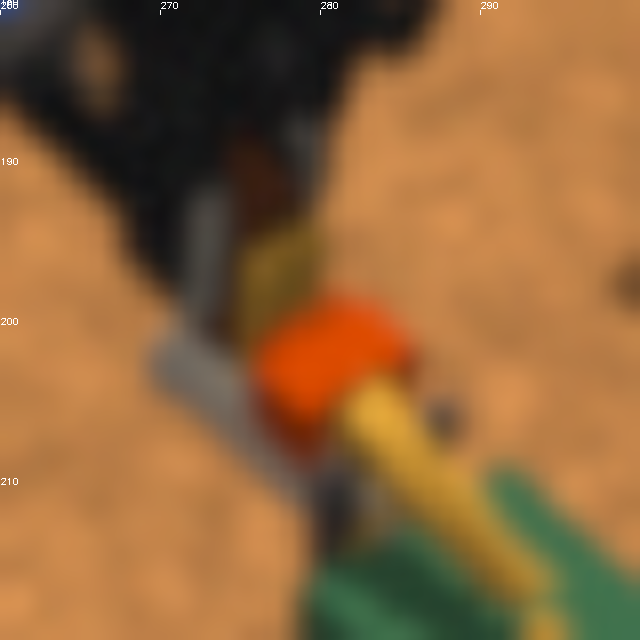

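Emit:
{"api": "arm_command", "payload": {"moves": [-0.008,0,0,0,0,0,1,-0.014,0,0,0,0,-0.007,1,-0.014,0,0,0,0,0,1,-0.01,0,0,0,0,0,1,0,0,0,-0.08,0,0,1,0,0,0,-0.11,0,0,1,0,0,0,-0.08,0,0,1,0,0,0,0,0,0,1]}}

```text
clock: 16.35
eef_pos: [0.5632, 0.0062, 0.3364]
tool_rot: [0.524, -0.475, -0.522, -0.477]
ft_force: [-0.2, 0.2, -1.6]
grip_width: 0.0151
```

```bash
python3 look.py pics/cs27.png; python3 -c "
from h import *
goal((.476,-.329,.32),96)"
```

```text
(7.0, 283.64285714285717, 190.78571428571428)
t 16.40 tip s 106.8 lat 25.4 under 149.2 yaw 5.18 pitch 0.0047 roll 0.0010 F(fwd,lat,z) 0.7 -0.1 -0.9 w 15.2
t 16.4 pos [0.5633 0.0062 0.3366] zang 95.18 x [ 0.005  0.    -1.   ]
shift [ 0.0162  0.1172 -0.326 ] turn [-0.0144 -0.0004  0.0048] q [ 0.011  0.4    0.049  1.215  0.    -0.079] F [ 0.63 -0.25 -0.86] w 0.0152
```

View pics/cs27.png

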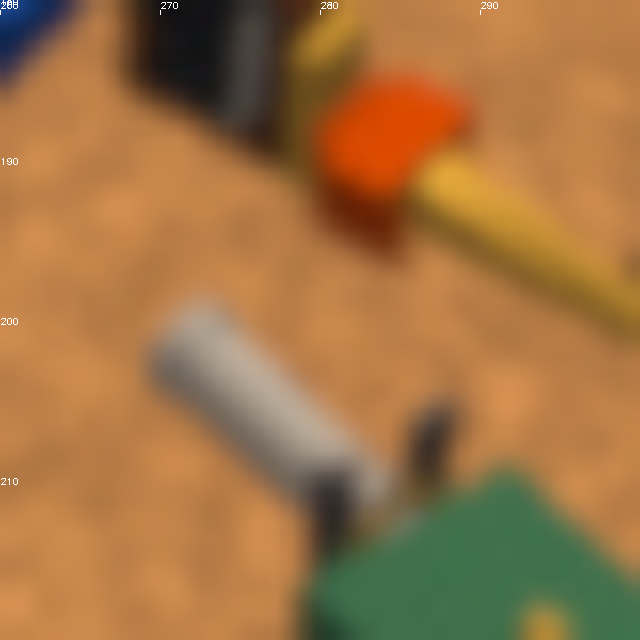

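The clip hangs on the blade, clear of the rod. Next I carry both to the tray.

Emit:
{"api": "arm_command", "payload": {"moves": [0,0.003,-0.01,0,0,0.005,1,0,0.007,-0.02,0,0,0,1,0,0.009,-0.025,0,0,0,1,0,0.009,-0.025,0,0,0,1,0,0.009,-0.025,0,0,0,1,0,0.009,-0.025,0,0,0,1,0,0.009,-0.025,0,0,0,1,0,0.009,-0.025,0,0,0,1,0,0.009,-0.025,0,0,0,1,0,0.009,-0.025,0,0,0,1,0,0.008,-0.022,0,0,0,1,0,0.005,-0.015,0,0,0,1,0,0.003,-0.008,0,0,0,1,0,0,0,0,0,0,1]}}

```text
clock: 17.57
eef_pos: [0.4798, -0.2953, 0.3404]
tool_rot: [0.516, -0.485, -0.516, -0.482]
ft_force: [0.2, 1.5, -0.9]
grip_width: 0.015
```

```bash
python3 -c "
from h import *
goal((.476,-.329,.21),96)
im=bot.camera('scene')[:,:,::-1]; crop(im,'pics/cs28.png',130,180,130,130,5)"
```

```text
t 17.57 pos [ 0.4798 -0.2953  0.3404] zang 93.73 x [-0.003 -0.005 -1.   ]
shift [ 0.1306  0.0055 -0.0328] turn [-0.0396 -0.0044 -0.0033] q [-0.55   0.399  0.059  1.23  -0.006 -0.616] F [ 0.17  1.52 -0.94] w 0.015
```

View pics/cs28.png

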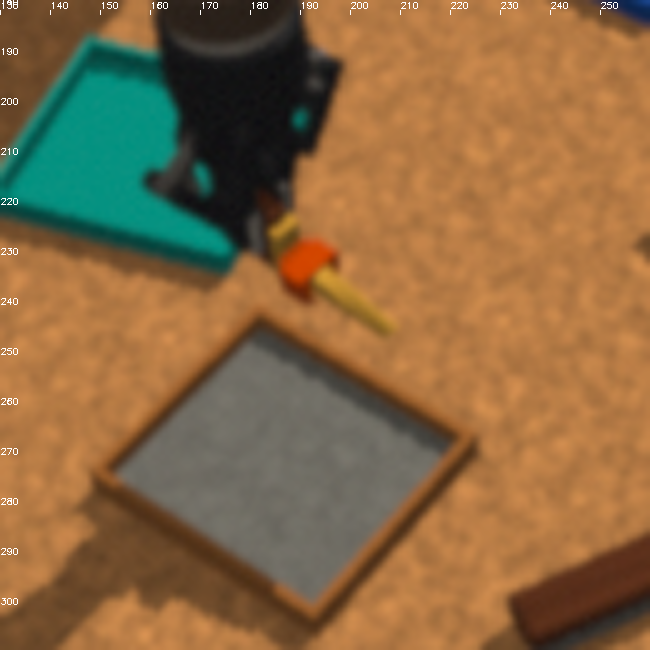

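Emit:
{"api": "arm_command", "payload": {"moves": [0.01,0.003,-0.015,-0.04,-0.004,-0.003,1,0.015,0.002,-0.015,0,0,0,1,0.02,0,0,0,0,0,1,0.02,0,0,0,0,0,1,0.02,0,0,0,0,0,1,0.015,0,0,0,0,0,1,0.008,0,0,0,0,0,1,0,0,0,0,0,0,1]}}

```text
clock: 18.28
eef_pos: [0.4812, -0.3185, 0.2309]
tool_rot: [0.528, -0.469, -0.527, -0.472]
ft_force: [-0.8, -0.2, -1.3]
grip_width: 0.0149
```

```bash
python3 -c "
from h import *
goal((.476,-.329,.205),96)
im=bot.camera('scene')[:,:,::-1]; crop(im,'pics/cs29.png',130,200,110,110,6)"
```

```text
t 18.28 pos [ 0.4812 -0.3185  0.2309] zang 96.57 x [ 0.004  0.002 -1.   ]
shift [ 0.0259  0.0065 -0.0099] turn [0.0099 0.0017 0.0046] q [-0.586  0.518 -0.06   0.991  0.004 -0.7  ] F [-0.79 -0.2  -1.25] w 0.0149
```

View pics/cs29.png

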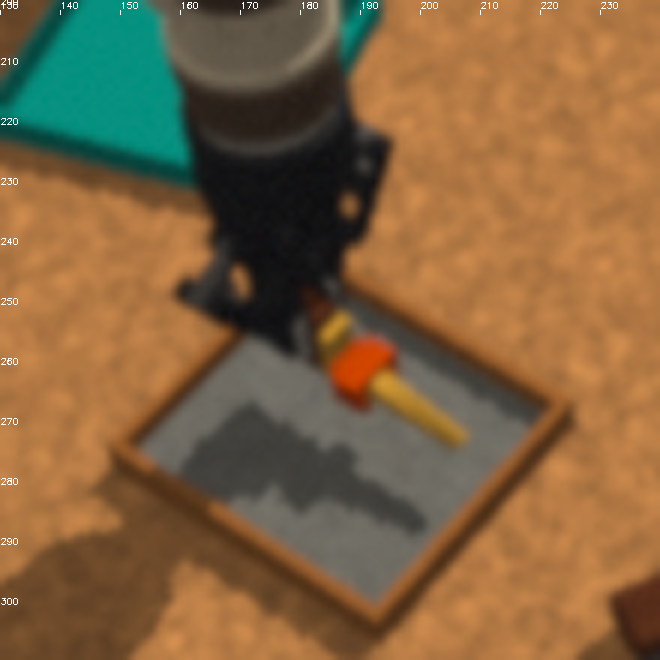

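Emit:
{"api": "arm_command", "payload": {"moves": [0.01,0.005,-0.008,0.008,0.002,0.005,1,0.01,0,0,0,0,0,1,0,0,0,0,0,0,1]}}

```text
clock: 18.58
eef_pos: [0.4789, -0.3274, 0.2133]
tool_rot: [0.528, -0.472, -0.524, -0.472]
ft_force: [-0.2, 1.5, -2.1]
grip_width: 0.0149
```

```bash
python3 -c "
from h import *
goal((.476,-.329,.205),96)"
```

```text
t 18.58 pos [ 0.4789 -0.3274  0.2133] zang 96.19 x [ 0.005 -0.004 -1.   ]
shift [ 0.0083  0.0031 -0.0012] turn [ 0.0033 -0.0046  0.0041] q [-0.599  0.541 -0.072  0.951 -0.001 -0.707] F [-0.15  1.5  -2.12] w 0.0149
```

Emit:
{"api": "arm_command", "payload": {"moves": [0.003,0,0,0,0,0,1,0,0,0,0,0,0,1]}}

```text
clock: 18.75
eef_pos: [0.479, -0.328, 0.2103]
tool_rot: [0.529, -0.472, -0.524, -0.473]
ft_force: [-0.7, 0.8, -1.9]
grip_width: 0.0149
```

```bash
python3 -c "
from h import *
goal((.476,-.329,.2),96)"
```

```text
t 18.75 pos [ 0.479  -0.328   0.2103] zang 96.14 x [ 0.005 -0.005 -1.   ]
shift [ 0.0103  0.0032 -0.0006] turn [ 0.0024 -0.0052  0.0048] q [-0.6    0.545 -0.075  0.944 -0.001 -0.707] F [-0.72  0.8  -1.87] w 0.0149
```

Emit:
{"api": "arm_command", "payload": {"moves": [0.003,0,0,0,0,0,1,0,0,0,0,0,0,1]}}

```text
clock: 18.92
eef_pos: [0.4792, -0.3284, 0.2078]
tool_rot: [0.529, -0.472, -0.523, -0.473]
ft_force: [-0.2, 0.5, -1.8]
grip_width: 0.015
```

```bash
python3 -c "
from h import *
goal((.476,-.329,.2),96)
im=bot.camera('scene')[:,:,::-1]; crop(im,'pics/cs30.png',130,200,110,110,6)"
```

```text
t 18.92 pos [ 0.4792 -0.3284  0.2078] zang 96.11 x [ 0.007 -0.005 -1.   ]
shift [ 0.0078  0.0033 -0.0002] turn [ 0.002 -0.006  0.006] q [-0.601  0.548 -0.077  0.937 -0.001 -0.707] F [-0.2   0.5  -1.82] w 0.015
```

View pics/cs30.png

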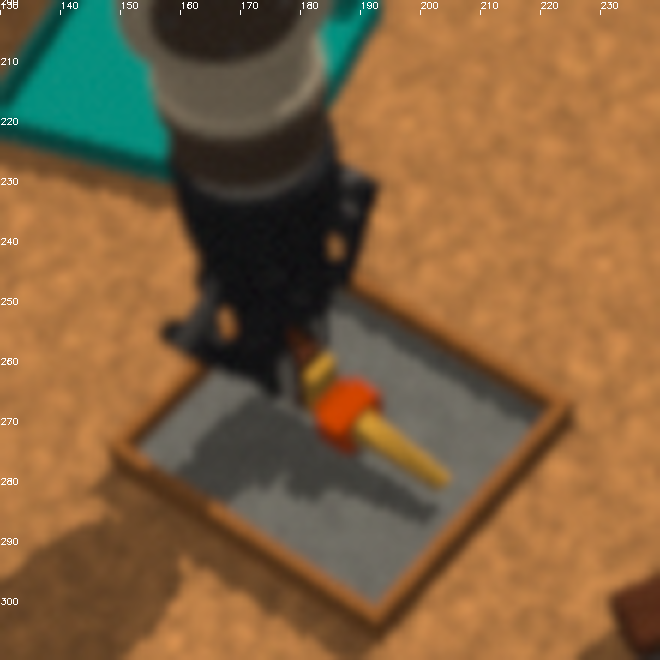

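Emit:
{"api": "arm_command", "payload": {"moves": [0.003,0,0,0,0,0,1,0,0,0,0,0,0,1]}}

```text
clock: 19.13
eef_pos: [0.4797, -0.3286, 0.2056]
tool_rot: [0.53, -0.472, -0.522, -0.473]
ft_force: [0.1, 0.9, -1.9]
grip_width: 0.0152
```

Emit:
{"api": "arm_command", "payload": {"moves": [0.003,0,0,0,0,0,1,0,0,0,0,0,0,1]}}

```text
clock: 19.3
eef_pos: [0.4798, -0.3287, 0.2026]
tool_rot: [0.53, -0.472, -0.522, -0.473]
ft_force: [-0.6, 0.8, -1.1]
grip_width: 0.0146
```

Emit:
{"api": "arm_command", "payload": {"moves": [0.002,0,0,0,0,0,1,0,0,0,0,0,0,1]}}

```text
clock: 19.47
eef_pos: [0.4799, -0.3287, 0.2004]
tool_rot: [0.53, -0.472, -0.522, -0.473]
ft_force: [-0.3, 0.3, -1.1]
grip_width: 0.0149
```

Emit:
{"api": "arm_command", "payload": {"moves": [0.003,0,0,0,0,0,1,0,0,0,0,0,0,1]}}

```text
clock: 19.63
eef_pos: [0.4801, -0.3288, 0.1974]
tool_rot: [0.53, -0.472, -0.522, -0.473]
ft_force: [-1.0, -0.4, -0.9]
grip_width: 0.0149
```

```bash
python3 -c "
from h import *
goal((.476,-.329,.2),96)"
```

```text
t 19.63 pos [ 0.4801 -0.3288  0.1974] zang 96.12 x [ 0.01  -0.007 -1.   ]
shift [-0.0027  0.0041  0.0002] turn [ 0.0022 -0.0082  0.0087] q [-0.6    0.56  -0.087  0.911 -0.001 -0.707] F [-1.03 -0.36 -0.86] w 0.0149
```

Emit:
{"api": "arm_command", "payload": {"moves": [0,0,0,0,0,0,0.5,0,0,0,0,0,0,0.3,0,0,0,0,0,0,0.1,0,0,0,0,0,0,0,0,0,0,0,0,0,0]}}

```text
clock: 20.05
eef_pos: [0.4807, -0.3292, 0.1985]
tool_rot: [0.531, -0.472, -0.521, -0.473]
ft_force: [-0.5, -0.5, -1.0]
grip_width: 0.0424
```

```bash
python3 -c "
from h import *
goal((.476,-.329,.2),96)
im=bot.camera('scene')[:,:,::-1]; crop(im,'pics/cs31.png',130,200,110,110,6)"
```

```text
t 20.05 pos [ 0.4807 -0.3292  0.1985] zang 96.12 x [ 0.012 -0.009 -1.   ]
shift [-0.0016  0.0047  0.0007] turn [ 0.0022 -0.0099  0.0108] q [-0.6    0.559 -0.086  0.911 -0.001 -0.707] F [-0.46 -0.46 -1.  ] w 0.0424
```

View pics/cs31.png

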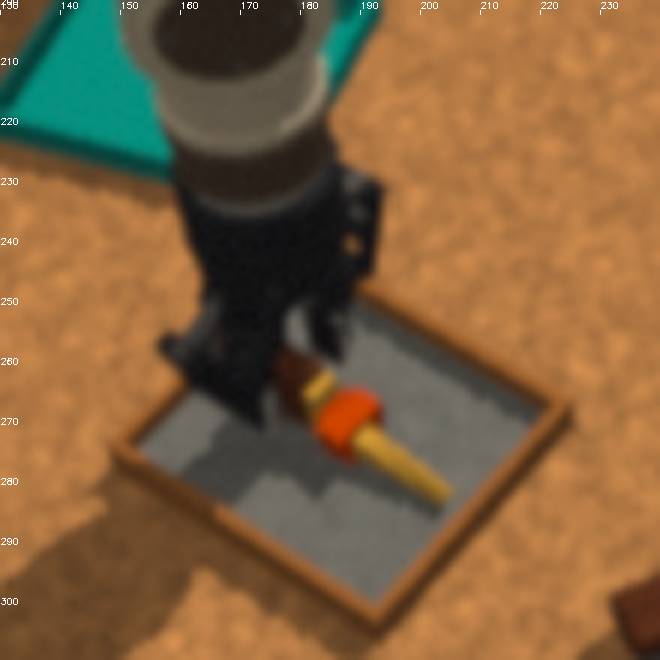

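Emit:
{"api": "arm_command", "payload": {"moves": [-0.01,0,0,0,0,0,0,-0.02,0,0,0,-0.01,0.01,0,-0.03,0,0,0,0,0,0,-0.04,0,0,0,0,0,0,-0.04,0,0,0,0,0,0.5,-0.04,0,0,0,0,0,1,-0.02,0,0,0,0,0,1,0,0,0,0,0,0,1,0,0,0,0,0,0,1]}}

```text
clock: 20.85
eef_pos: [0.4787, -0.3279, 0.4124]
tool_rot: [-0.525, 0.472, 0.527, 0.473]
ft_force: [-0.5, -0.3, -0.3]
grip_width: -0.0001
```

```bash
python3 -c "
from h import *
goal((.4,.2,.4),96)
im=bot.camera('scene')[:,:,::-1]; crop(im,'pics/cs32.png',130,200,110,110,6);cv2.imwrite('pics/s32.png',im)
im=bot.camera('top')[:,:,::-1]; crop(im,'pics/ct32.png',120,130,260,110,3)"
```

```text
t 20.85 pos [ 0.4787 -0.3279  0.4124] zang 96.13 x [-0.001  0.001 -1.   ]
shift [0.0132 0.0219 0.5333] turn [ 0.0022  0.0015 -0.0006] q [-6.010e-01  4.010e-01  2.490e-01  1.421e+00  1.000e-03 -7.080e-01] F [-0.53 -0.35 -0.25] w -0.0001
```

View pics/cs32.png

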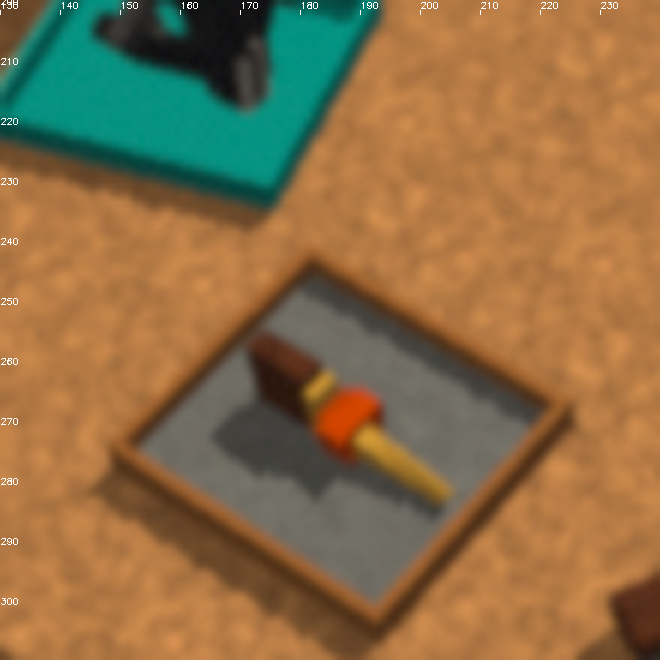

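View pics/ct32.png

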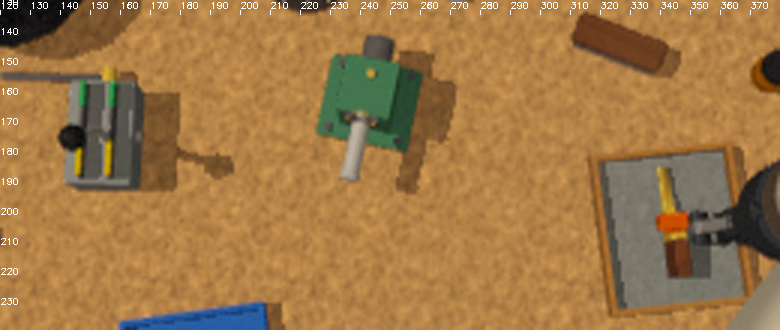

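Run:
```python
from h import *
P,e=tri((326.5,147),(143.4,175.3)); print("knob",P.round(4),e.round(4))
# box top corners, z=.05 (labels from ct2)
h=.5
for nm,p in {"near-left":(141.3,190),"near-right":(163,190),"far-left":(143.3,157),"far-right":(165,157)}.items(): print(nm,onz("top",p[0]-h,p[1]-h,.05).round(4))
for nm,p in {"sc near-right":(311.5,170.5),"sc far-right":(336.5,186),"sc far-left":(347,176)}.items(): print(nm,onz("scene",p[0]-h,p[1]-h,.05).round(4))
```

```text
knob [0.5771 0.2698 0.1496] 0.0044
near-left [0.5541 0.3049 0.05  ]
near-right [0.5545 0.2382 0.05  ]
far-left [0.6584 0.304  0.05  ]
far-right [0.6589 0.2364 0.05  ]
sc near-right [0.5484 0.2343 0.05  ]
sc far-right [0.6572 0.2284 0.05  ]
sc far-left [0.6571 0.2935 0.05  ]
```

Emit:
{"api": "arm_command", "payload": {"moves": [0,-0.004,0.02,0.035,0,0,1,0,-0.004,0.035,0.035,0,0,1,0,-0.004,0.035,0.035,0,0,1,0,0,0.035,0,0,0,1,0,0,0.035,0,0,0,1,0,0,0.035,0,0,0,1,0,0,0.035,0,0,0,1,0,0,0.035,0,0,0,1,0,0,0.035,0,0,0,1,0,0,0.035,0,0,0,1,0,0,0.035,0,0,0,1,0,0,0.035,0,0,0,1,0,0,0.035,0,0,0,1,0,0,0.035,0,0,0,1,0,0,0.035,0,0,0,1,0,0,0.03,0,0,0,1,0,0,0.02,0,0,0,1,0,0,0,0,0,0,1]}}

```text
clock: 22.45
eef_pos: [0.4778, 0.2564, 0.3734]
tool_rot: [-0.478, 0.521, 0.516, 0.484]
ft_force: [0.4, 0.3, 0.2]
grip_width: 0.0
```

```bash
python3 -c "
from h import *
goal((.50,.269,.298),90)"
```

```text
t 22.45 pos [0.4778 0.2564 0.3734] zang 89.33 x [-0.075  0.001 -0.997]
shift [ 0.0735 -0.0276  0.0128] turn [-0.0117  0.001  -0.0753] q [0.484 0.369 0.1   1.367 0.036 0.494] F [0.44 0.3  0.19] w 0.0
```

Emit:
{"api": "arm_command", "payload": {"moves": [0.02,0,0.012,-0.01,0,-0.075,1,0.02,0,0,0,0,0,1,0.02,0,0,0,0,0,1,0.01,0,0,0,0,0,1,0,0,0,0,0,0,1]}}

```text
clock: 22.87
eef_pos: [0.4724, 0.2677, 0.2916]
tool_rot: [-0.5, 0.505, 0.501, 0.494]
ft_force: [-0.8, 0.2, 0.1]
grip_width: -0.0002
```

```bash
python3 -c "
from h import *
goal((.55,.269,.298),90)
im=bot.camera('scene')[:,:,::-1]; crop(im,'pics/cs33.png',270,100,90,90,7)"
```

```text
t 22.87 pos [0.4724 0.2677 0.2916] zang 90.15 x [-0.012 -0.009 -1.   ]
shift [-0.0073 -0.0775  0.0011] turn [ 0.0026 -0.0093 -0.0117] q [ 0.516  0.405 -0.068  1.113 -0.002  0.513] F [-0.83  0.25  0.13] w -0.0002
```

View pics/cs33.png

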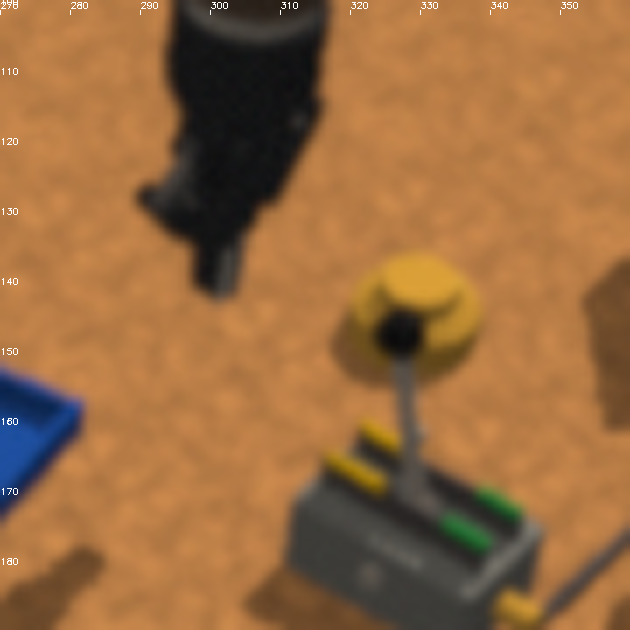

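Emit:
{"api": "arm_command", "payload": {"moves": [-0.003,-0.012,0.001,0,-0.009,-0.012,1,-0.002,-0.015,0,0,0,0,1,0,-0.015,0,0,0,0,1,0,-0.015,0,0,0,0,1,0,-0.008,0,0,0,0,1,0,0,0,0,0,0,1]}}

```text
clock: 23.42
eef_pos: [0.5444, 0.2661, 0.3006]
tool_rot: [-0.501, 0.498, 0.499, 0.502]
ft_force: [0.0, 0.7, 1.0]
grip_width: -0.0002
```

```bash
python3 -c "
from h import *
goal((.63,.269,.298),90)
im=bot.camera('scene')[:,:,::-1]; crop(im,'pics/cs34.png',270,100,90,90,7)"
```

```text
t 23.42 pos [0.5444 0.2661 0.3006] zang 89.97 x [ 0.007  0.002 -1.   ]
shift [ 0.0032 -0.0856  0.0029] turn [-0.0005  0.0018  0.0072] q [ 0.455  0.505  0.118  1.177 -0.002  0.455] F [0.01 0.69 1.01] w -0.0002
```

View pics/cs34.png

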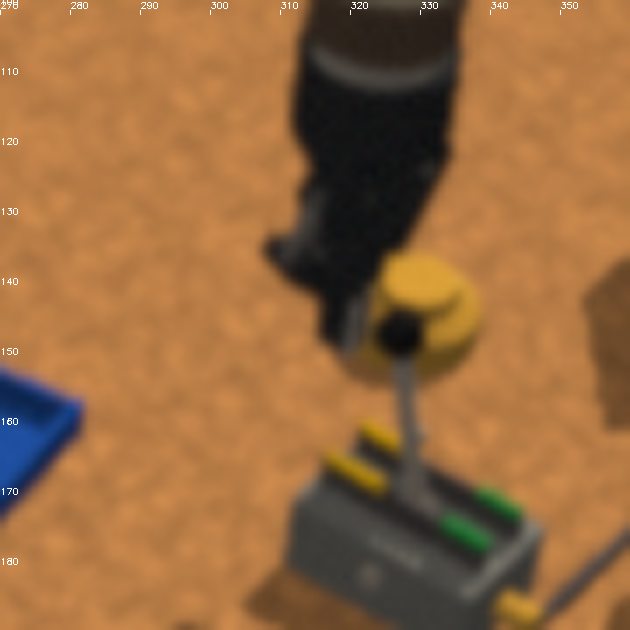

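Emit:
{"api": "arm_command", "payload": {"moves": [0.002,-0.01,0.003,0,0.002,0.007,1,0,-0.01,0,0,0,0,1,0,-0.01,0,0,0,0,1,0,-0.01,0,0,0,0,1]}}

```text
clock: 23.8
eef_pos: [0.5827, 0.2682, 0.3016]
tool_rot: [-0.499, 0.5, 0.501, 0.5]
ft_force: [-1.7, 0.6, 0.6]
grip_width: -0.0004
```

```bash
python3 -c "
from h import *
goal((.635,.269,.298),90)
im=bot.camera('scene')[:,:,::-1]; crop(im,'pics/cs35.png',280,110,80,80,8)"
```

```text
t 23.8 pos [0.5827 0.2682 0.3016] zang 90.0 x [-0.003  0.001 -1.   ]
shift [ 0.0034 -0.0523  0.0008] turn [ 0.      0.0011 -0.0031] q [0.431 0.578 0.244 1.239 0.002 0.431] F [-1.7   0.63  0.65] w -0.0004
```

View pics/cs35.png

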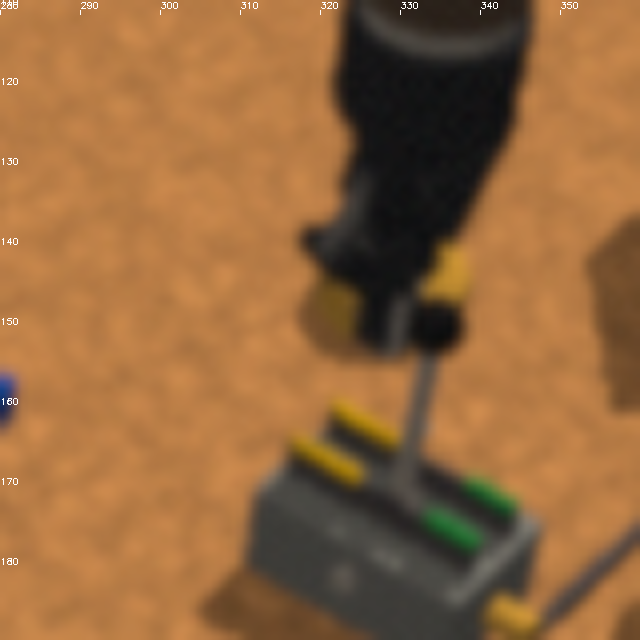

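Emit:
{"api": "arm_command", "payload": {"moves": [0.003,-0.01,0,0,0,0,1,0,-0.01,0,0,0,0,1,0,-0.01,0,0,0,0,1]}}

```text
clock: 24.1
eef_pos: [0.6099, 0.2678, 0.299]
tool_rot: [-0.497, 0.503, 0.504, 0.497]
ft_force: [-3.3, 0.4, -1.5]
grip_width: -0.0001
```

```bash
python3 -c "
from h import *
goal((.635,.269,.298),90)"
```

```text
t 24.1 pos [0.6099 0.2678 0.299 ] zang 90.06 x [-0.013  0.001 -1.   ]
shift [ 0.0007 -0.0251  0.0012] turn [ 0.0011  0.0014 -0.013 ] q [0.412 0.634 0.335 1.283 0.006 0.411] F [-3.27  0.41 -1.48] w -0.0001
```

Emit:
{"api": "arm_command", "payload": {"moves": [0,-0.01,0,0,0,0,1,0,-0.01,0,0,0,0,1]}}

```text
clock: 24.27
eef_pos: [0.6285, 0.2676, 0.2983]
tool_rot: [-0.496, 0.504, 0.505, 0.495]
ft_force: [-1.6, 1.1, -0.3]
grip_width: -0.0001
```

```bash
python3 -c "
from h import *
goal((.635,.269,.298),90)
im=bot.camera('scene')[:,:,::-1]; crop(im,'pics/cs36.png',280,110,80,80,8)"
```

```text
t 24.27 pos [0.6285 0.2676 0.2983] zang 90.11 x [-0.018  0.001 -1.   ]
shift [ 0.0002 -0.0065  0.0013] turn [ 0.002   0.0006 -0.0179] q [0.401 0.673 0.403 1.317 0.008 0.399] F [-1.62  1.07 -0.32] w -0.0001
```

View pics/cs36.png

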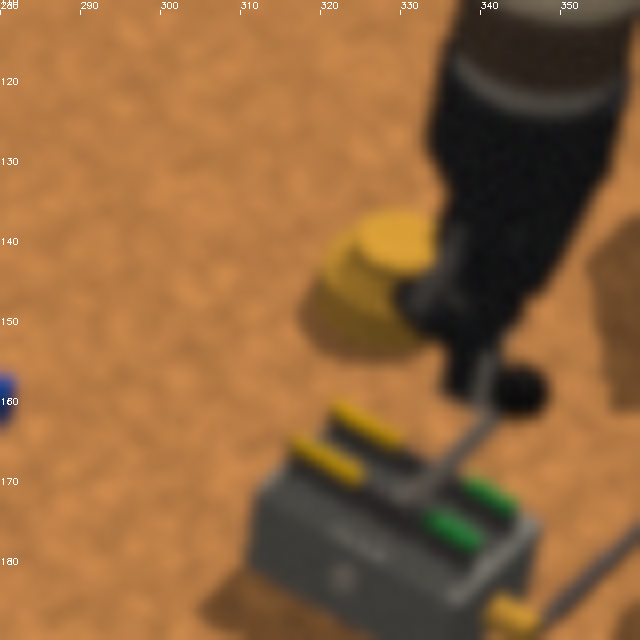

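Emit:
{"api": "arm_command", "payload": {"moves": [0,-0.008,0,0,0,-0.01,1,0,0,0,0,0,0,1]}}

```text
clock: 24.48
eef_pos: [0.6297, 0.2675, 0.2976]
tool_rot: [-0.493, 0.507, 0.509, 0.491]
ft_force: [0.0, 0.4, -0.4]
grip_width: 0.0003
```

```bash
python3 -c "
from h import *
goal((.635,.269,.298),90)"
```

```text
t 24.48 pos [0.6297 0.2675 0.2976] zang 90.21 x [-0.032  0.    -0.999]
shift [-0.0006 -0.0053  0.0015] turn [ 0.0037  0.0002 -0.0324] q [0.399 0.682 0.418 1.336 0.013 0.395] F [ 0.02  0.37 -0.42] w 0.0003
```

Emit:
{"api": "arm_command", "payload": {"moves": [0,-0.006,0,0,0,0,1,0,0,0,0,0,0,1]}}

```text
clock: 24.65
eef_pos: [0.6322, 0.2677, 0.2977]
tool_rot: [-0.491, 0.509, 0.511, 0.488]
ft_force: [-0.1, 0.5, -0.7]
grip_width: -0.0001
```

```bash
python3 -c "
from h import *
goal((.635,.269,.298),90)"
```

```text
t 24.65 pos [0.6322 0.2677 0.2977] zang 90.31 x [-0.041 -0.001 -0.999]
shift [-0.0004 -0.0028  0.0012] turn [ 0.0053 -0.0005 -0.0407] q [0.398 0.692 0.435 1.352 0.015 0.392] F [-0.15  0.51 -0.67] w -0.0001
```

Emit:
{"api": "arm_command", "payload": {"moves": [0,0.015,0,0,0,-0.03,1,0,0.025,0,0,0,0,1,0,0.03,0,0,0,0,1,-0.02,0.03,0,0,0,0,1,-0.03,0.03,0,0,0,0,1,-0.03,0.03,0,0,0,0,1,0,0,0,0,0,0,1,0,0,0,0,0,0,1]}}

```text
clock: 25.32
eef_pos: [0.4674, 0.2654, 0.3807]
tool_rot: [0.501, -0.498, -0.5, -0.5]
ft_force: [0.6, -0.3, -0.0]
grip_width: -0.0002
```

```bash
python3 -c "
from h import *
goal((.635,.269,.298),90)
im=bot.camera('scene')[:,:,::-1]; crop(im,'pics/cs37.png',280,110,80,80,8); cv2.imwrite('pics/s37.png',im)
im=bot.camera('top')[:,:,::-1]; crop(im,'pics/ct37.png',115,140,80,60,8);cv2.imwrite('pics/t37.png',im)
for a in (.86,.9,.95):
    print(a,px('scene',np.array([.606+.108*np.sin(a-.5),.2685,.045+.108*np.cos(a-.5)]))+.5)
"
```

```text
t 25.32 pos [0.4674 0.2654 0.3807] zang 90.15 x [ 0.003  0.001 -1.   ]
shift [ 0.0832 -0.1674  0.0031] turn [0.0026 0.0012 0.0029] q [ 0.517  0.324  0.056  1.299 -0.     0.514] F [ 0.61 -0.34 -0.03] w -0.0002
0.86 [344.05568999 157.12168422]
0.9 [345.00622186 158.02544499]
0.95 [346.16048838 159.19398745]
```

View pics/cs37.png

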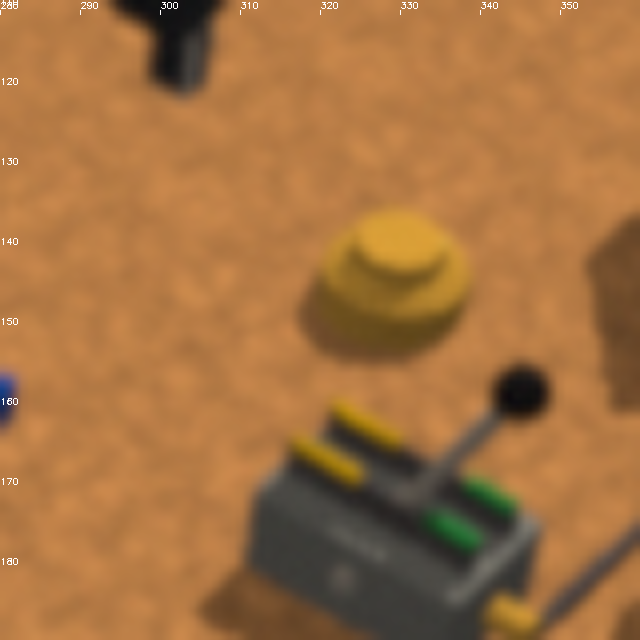

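View pics/ct37.png

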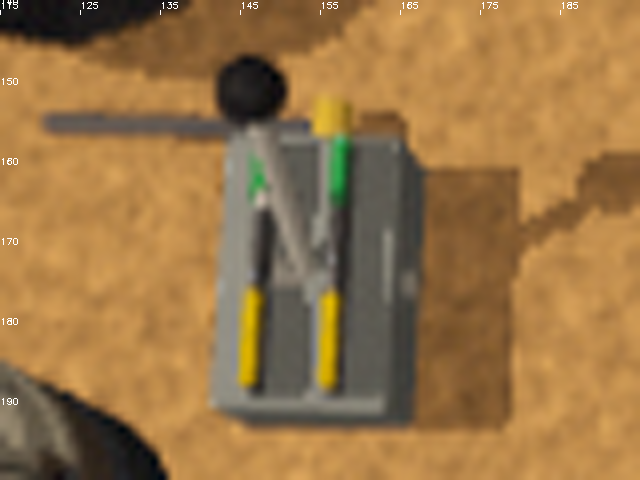

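```bash
python3 -c "
from h import *
P,e=tri((344.5,158.4),(145.8,150.6)); P0,e0=tri((326.5,147),(143.4,175.3))
print(P.round(4),e.round(4)); 
for piv in(.603,.606,.609): print(np.arcsin((P[0]-piv)/.108)+.5, np.arcsin((P0[0]-piv)/.108)+.5)
c=np.linalg.norm((P-P0)); print('chord',c,'dtheta',2*np.arcsin(c/2/.108))
im=cv2.imread('pics/s37.png'); crop(im,'pics/cs38.png',130,180,200,140,4)
"
```

```text
[0.6509 0.2683 0.1433] 0.0043
0.9592889858518522 0.2576223998456989
0.9285288326130732 0.22890232450196818
0.8981951513333231 0.19995105917679823
chord 0.07408107774287323 dtheta 0.7001493465010676
```

View pics/cs38.png

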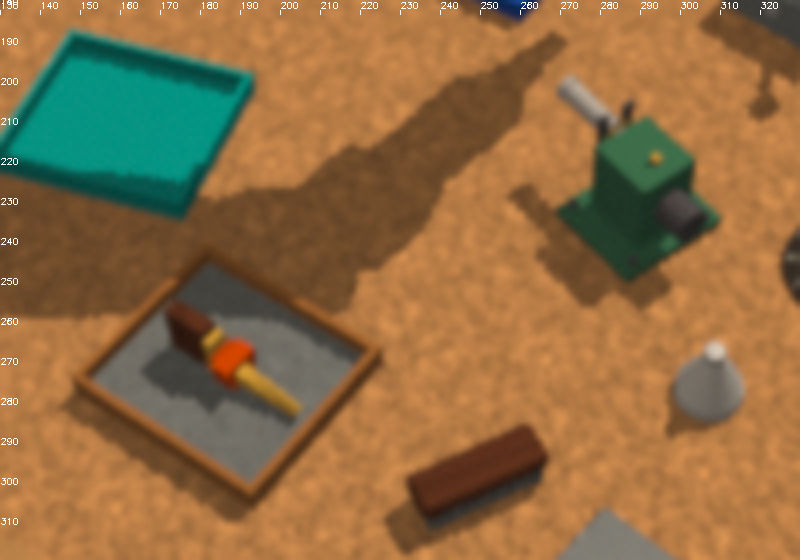

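```bash
python3 -c "
from workcell import bot
print(bot.job_done())"
```

```text
the job is handed in; nothing more can be done
None
```

I carried out all three steps and handed the job in at about 25 s of the 72 s allowed. The hand-in reports no verdict, so success is judged only from my own checks.

**What I did**
- **Wedge and clip:** I gripped the wedge, felt for the rod head with the blade, and laid the wedge on the head. I slid it under the clip until the clip met the collar and snapped up onto the full-thickness part of the blade. The highest push I read was about 11 N, and I stopped there.
- **Tray:** I lifted wedge and clip together, laid both in the wooden tray and let go.
- **Lever:** I pushed it past the detent to its end stop and drew the arm back clear.

**Last checks**
- **Clip lift:** the camera put the clip about 14–15 mm above its seat, against the 11.5 mm needed. The wedge underside read about 85.2 mm, and the rod head's top is at 85.5 mm.
- **Tray:** the last picture shows wedge and clip lying well inside the tray, not touched by the gripper.
- **Lever:** the knob's position from the two cameras gives about 0.93 rad (0.90–0.96), above the 0.86 needed. I took the end stop from the fingers lagging, because the force readings there were near zero.
- **Bystanders:** the brush, cone and puck look unmoved in the last pictures. I did not look at the disc gauge or jar again.

**What disagreed**
- The two cameras differed by up to about 5 mm sideways on the same features.
- The wedge sat about 4 mm further back in the grip than I had reckoned.
- My camera estimate of the rod line was about 1.2 mm off.
- The first feel for the rod head fell short and missed it. I corrected the position by touching the head's end and side.

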